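Clear the bench after a brake job

TASK

Clear up after the brake job: slide the cover of the blue scrap hopper fully open, tip the tray of old wheel nuts into the hopper so that every nut lands in it, put the empty tray back on the black rubber mat and slide the cover shut again. Stack all the loose brown cartons squarely on the returns column, flat on top of one another with their edges flush. Leave the other tools and bottles where they are.

Things in the scene. Friction and masses are not known exactly. Their poses are not given: they have to be found in the camera images.
- hopper: blue scrap hopper, an open-topped sheet-steel box fixed to the table, 280 (its x) x 200 (its y) x 110 mm high, walls and floor 4 mm; origin at the centre of its underside
- cover (a joint): aluminium cover plate (4 mm, top face 115 mm above the table) sliding level on top of the hopper along the hopper's +x (roughly away from the robot); 0 = shut over the hopper, 0.22 m = fully open against its stop, which uncovers the hopper from its -x wall to its x = +80 mm; friction about 2 N, it stays where it is left
- cover_grip (a point): centre of the red grip block standing on the cover near the cover's -x edge: 14 mm thick along the hopper's x, 60 mm along its y, 30 mm tall above the cover; this point is 130 mm above the table and moves with the cover (120 mm on the -x side of the hopper's centre when shut)
- mat: black rubber mat lying fixed on the table, 210 (its x) x 220 (its y) x 4 mm: the tray's place; origin at the centre of its underside
- tray: orange tray, loose, 220 g, 150 x 150 mm; origin: centre of underside. Floor 70 mm wide (y), 4 thick; on both y sides a ramp rises 25 deg outward to a lip at y = +-75, 23 high; end plates at x = +-75, 34 high. Pours over its +y or -y lip when rolled 65 deg or more about its x. A black bar runs along x over its middle on posts at the end plates
- tray_bar (a point): centre of the tray's carrying bar: 16 x 16 mm section, about 130 mm clear length along the tray's x, 106 mm above the tray's underside
- nut1: old wheel nut, hexagonal with domed end, dark or coppery, 23 mm across, 22 mm tall, 50 g; origin at the centre of its flat end; starts in the tray
- nut2: old wheel nut, hexagonal with domed end, dark or coppery, 23 mm across, 22 mm tall, 50 g; origin at the centre of its flat end; starts in the tray
- nut3: old wheel nut, hexagonal with domed end, dark or coppery, 23 mm across, 22 mm tall, 50 g; origin at the centre of its flat end; starts in the tray
- nut4: old wheel nut, hexagonal with domed end, dark or coppery, 23 mm across, 22 mm tall, 50 g; origin at the centre of its flat end; starts in the tray
- nut5: old wheel nut, hexagonal with domed end, dark or coppery, 23 mm across, 22 mm tall, 50 g; origin at the centre of its flat end; starts in the tray
- nut6: old wheel nut, hexagonal with domed end, dark or coppery, 23 mm across, 22 mm tall, 50 g; origin at the centre of its flat end; starts in the tray
- column: fixed foot of the returns column: a little wooden pallet 150 x 100 x 20 mm carrying a first carton, centred and square on it and glued down; origin at the centre of the pallet's underside, top of that carton 62 mm above it; the carton's long side along x
- carton1: closed brown cardboard carton with a pale strip of tape along the top and blue labels on its long sides, rigid, 110 (x) x 64 (y) x 42 mm high, about 350 g; origin at the centre of its underside; None if there is no such carton this time
- carton2: closed brown cardboard carton with a pale strip of tape along the top and blue labels on its long sides, rigid, 110 (x) x 64 (y) x 42 mm high, about 350 g; origin at the centre of its underside; None if there is no such carton this time
- carton3: closed brown cardboard carton with a pale strip of tape along the top and blue labels on its long sides, rigid, 110 (x) x 64 (y) x 42 mm high, about 350 g; origin at the centre of its underside; None if there is no such carton this time
- carton4: closed brown cardboard carton with a pale strip of tape along the top and blue labels on its long sides, rigid, 110 (x) x 64 (y) x 42 mm high, about 350 g; origin at the centre of its underside; None if there is no such carton this time
- spray: bystander: upright blue-and-white spray can, 54 mm wide, 190 mm tall
- fluid: bystander: upright white fluid bottle, 64 mm wide, 150 mm tall
- wrench: bystander: wrench lying on the table
- driver: bystander: screwdriver lying on the table
- grease: bystander: small jar with red label, 60 mm wide, 60 mm tall
Not all that is in view belongs to the job. Leave any red look-alike of the carton4 alone.

How it is judged:
On the way, in this order (a step that is already met when the one before it is completed fails the run):
1. the hopper's cover is slid open (0.2 m or more) (value of joint cover above 0.2 m), for 0.1 s.
2. the tray is tipped (30 degrees or more) above the hopper (angle between tray's own z axis and vertical above 0.52 rad and horizontal distance between tray and hopper below 0.25 m and height (world z) of tray above 0.08 m).
3. every nut lies in the hopper (x of nut1 in the frame of hopper between -0.139 and 0.139 m and y of nut1 in the frame of hopper between -0.099 and 0.099 m and z of each of nut1, nut2, nut3, nut4, nut5, nut6 in the frame of hopper below 0.1 m and x of nut2 in the frame of hopper between -0.139 and 0.139 m and y of nut2 in the frame of hopper between -0.099 and 0.099 m and x of nut3 in the frame of hopper between -0.139 and 0.139 m and y of nut3 in the frame of hopper between -0.099 and 0.099 m and x of nut4 in the frame of hopper between -0.139 and 0.139 m and y of nut4 in the frame of hopper between -0.099 and 0.099 m and x of nut5 in the frame of hopper between -0.139 and 0.139 m and y of nut5 in the frame of hopper between -0.099 and 0.099 m and x of nut6 in the frame of hopper between -0.139 and 0.139 m and y of nut6 in the frame of hopper between -0.099 and 0.099 m), for 0.2 s.
At the end, for the whole second after the job is handed in: every nut in the hopper, cover shut within 12 mm; tray upright and at rest on the mat (centre within 60 mm of the mat's along each axis); every carton present at rest in the column, flat (3 deg), centred on the foot within 13 mm, in line within 8 deg (all of step 3 and value of joint cover below 0.012 m and x of tray in the frame of mat between -0.06 and 0.06 m and y of tray in the frame of mat between -0.06 and 0.06 m and z of tray in the frame of mat below 0.015 m and angle between tray's own z axis and vertical below 0.1 rad and linear speed of each of tray, carton1, carton2, carton3, carton4 below 0.03 m/s and horizontal distance between each of carton1, carton2, carton3, carton4 and column below 0.013 m and angle between the x axis of each of carton1, carton2, carton3, carton4 and the x axis of column, either way round below 0.14 rad and angle between each of carton1, carton2, carton3, carton4's own z axis and vertical below 0.06 rad and z of each of carton1, carton2, carton3, carton4 in the frame of column above 0.055 m); the robot touches nothing.
It fails at once if one of the bystanders (spray can, bottle, wrench, screwdriver, jar) is knocked over or shoved more than 30 mm (distance of any of spray, fluid, wrench, driver, grease from where it was at the start of the episode above 0.03 m).
Of carton1, carton2, carton3, carton4 only 2 to 4 are there at a start; the rules pass over those that are not, and their reading is None.
At some moment in a run one of tray may be knocked a few centimetres aside while the robot is not near it.
It also fails if it takes over 210 s, if anything falls off the work surface, if the arm or the gripper's body presses on something with over 40 N, if the wrist force passes 120 N, or if a joint passes its speed limit or range.

ROBOT

A 6-joint arm with a two-finger parallel gripper is mounted at the origin on the work surface. World frame = base frame: x ahead of the robot, y to its left, z up, the work surface at z = 0. Lengths are in m, angles in rad, forces in N, time in s.
With the tool pointing down it reaches from about 0.25 to 0.775 m from the base axis. Payload 4 kg.
Tool frame: the origin (TCP) lies at the very end of the fingers, on their centre line; the grasp point (between the pads) lies 19 mm behind it; z points along the fingers, y is the line along which they close (so a half turn about z gives the same grasp; the last joint's range is limited). The gripper opens to 94 mm and grips with 3 to 60 N. Pads are 16 mm wide; open, the fingers measure 119 mm over their backs; the gripper's body (75 mm by 177 mm) begins 78 mm behind the grasp point.
Start: joints at [1.037, 0.087, 1.371, -0, 1.684, -0.103], TCP at [0.23, 0.5, 0.17] pointing down, gripper open.
Joint ranges: [-3.1, 3.1], [-0.76, 2.03], [0.27, 2.55], [-1.08, 4.22], [0.17, 2.65], [-2.57, 2.57]. Speed limits (rad/s): [2.79, 2.79, 3.14, 3.14, 3.14, 3.14].

INTERFACE

Orientations are given as [roll, pitch, yaw] about the fixed x, y, z axes, in that order (R = Rz(yaw) Ry(pitch) Rx(roll)).
In Python, from bench import robot, vision gives the robot as it stands.
- The arm moves only by the shell command python3 -m crank 'ROWS'. ROWS is JSON, a list of rows, each a list of 3 entries, a list of its own where there are three numbers: the closure, from 0 (fully open) to 1 (shut), then the shift along the tool's x, y, z in m, then the turn, a rotation vector about the tool's x, y, z in degrees. A call has 1 to 8 rows; each row shifts and turns the commanded pose from where the row before left it, along the tool's axes as they then stand; what a row does not reach is not made up. A row lasts 1/10 s, in which the tool goes at most 50 mm and 8.59 degrees, less where a joint would pass 70% of its speed; a pose out of reach is approached as far as the arm can. A call with a gripper value outside its range is refused whole. The fingers move at their own pace and stop on an object; the grip force is fixed at half the most. Time passes only in rows, so rows that do not move let the fingers close. It gives the time, the measured TCP pose, the force, the opening and the grip force at its end, in the units of the state.
- robot.get_obs(): the state, without advancing time (a new reading comes with each control period).
- vision.snapshot(name): name is "scene" or "top" or "wrist"; returns a dict with "color" (384x512x3 uint8, red, green, blue), "z_map" (384x512 float32, m along the optical axis (not along the pixel's ray), 0 where there is no reading), "fx", "fy", "cx", "cy" (pixels), "R" (3x3) and "t" (3): a world point X has camera coordinates R X + t. Camera axes: x right, y down, z forward; pixel columns grow to the right and rows downward; lengths in m; the calibration is good to about 2 mm. A picture is of the moment at which its call begins.
- robot.close_job(): hands the job in; it is judged then, once.
The state is a dict: "time": time; "joint_positions": joint angles; "qvel": joint speeds; "joint_torque": joint torques, N m; "tool_pos": TCP position; "ee_rot": TCP orientation; "wrist_force": force on the tool from outside, world axes, zero at the start; "wrist_torque": the same for the moment, N m; "width": finger opening in m; "finger_force": force on a finger pad.
Only numpy, scipy, OpenCV 4.12 (cv2) and the standard library are available. Lean on these libraries where they do the work, as an engineer would, in place of code of your own. Each camera call takes 0.05 s, during which the arm holds its last target. There are 200 camera calls.

## Working session

There is one attempt and no reset: what is moved stays moved. The work goes in short steps, Python scripts to look and compute and a shell command to move; the robot and the scene stay as the last step left them, time stands still between calls to the robot, and variables do not carry over. Pictures are saved under pics/ and viewed, at most 14 in all, crops included, and the job is handed in when it is done.

```bash
ls; mkdir -p pics; cat > h.py <<'E'
import numpy as np, cv2
from bench import robot, vision
from scipy.spatial.transform import Rotation as Ro
def snap(n,save=None):
    s=vision.snapshot(n); s={k:(np.array(v) if isinstance(v,(list,tuple)) else v) for k,v in s.items()}
    if save: cv2.imwrite('pics/'+save,cv2.resize(s['color'][...,::-1],(800,600),interpolation=cv2.INTER_CUBIC))
    return s
def cloud(s):
    v,u=np.indices(s['z_map'].shape); z=s['z_map']
    P=np.stack([(u-s['cx'])/s['fx']*z,(v-s['cy'])/s['fy']*z,z],-1)
    W=(P-s['t'])@s['R']; W[z==0]=np.nan; return W
def ray(s,u,v,h):
    d=s['R'].T@np.array([(u-s['cx'])/s['fx'],(v-s['cy'])/s['fy'],1]); c=-s['R'].T@s['t']
    return c+d*(h-c[2])/d[2]
def rect(pts):
    (c,sz,a)=cv2.minAreaRect(np.float32(pts)*1000); return np.round(c,1),np.round(sz,1),round(a,1)
E
python3 - <<'E'
from h import *
a=snap('scene','s0.png');b=snap('top','t0.png');w=snap('wrist')
o=robot.get_obs();print({k:np.round(v,3) for k,v in o.items()})
for s in(a,b,w):print(s['fx'],s['cx'],-s['R'].T@s['t'],s['R'][2], (s['z_map']==0).mean())
E
```

```text
pics
{'time': np.float64(0.15), 'joint_positions': array([ 1.037,  0.088,  1.372, -0.   ,  1.684, -0.103]), 'qvel': array([-0.003, -0.002, -0.003,  0.   , -0.001,  0.   ]), 'joint_torque': array([ 1.0000e-03, -3.4064e+01, -3.0279e+01,  7.2000e-02,  3.1000e-02,
       -0.0000e+00]), 'tool_pos': array([0.229, 0.499, 0.169]), 'ee_rot': array([-3.14 , -0.   ,  2.711]), 'wrist_force': array([ 0.162, -0.375, -0.03 ]), 'wrist_torque': array([-0.015,  0.018,  0.008]), 'finger_force': np.float64(0.0), 'width': np.float64(0.094)}
447.52194425667403 253.8220838077748 [ 1.0989413  -0.7779532   0.89039279] [-0.45054138  0.58612174 -0.67340462] 0.0055999755859375
349.5050763700594 256.74278528359696 [ 0.43457596 -0.10352951  1.04332277] [ 0.13757255  0.00177046 -0.99049011] 0.00396728515625
310.2573594565333 256.712287066365 [0.16387448 0.5300294  0.38308858] [ 0.22702249 -0.10663471 -0.968034  ] 0.004236857096354167
```

View pics/t0.png

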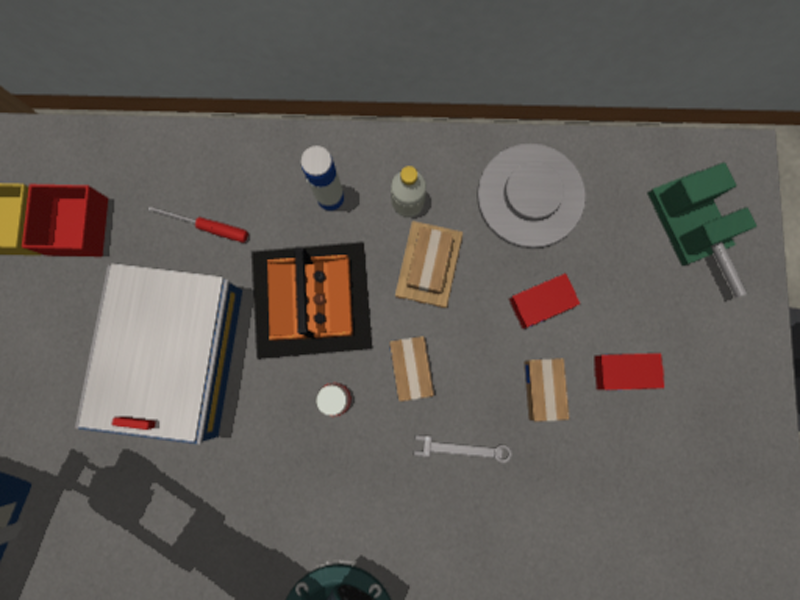

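View pics/s0.png

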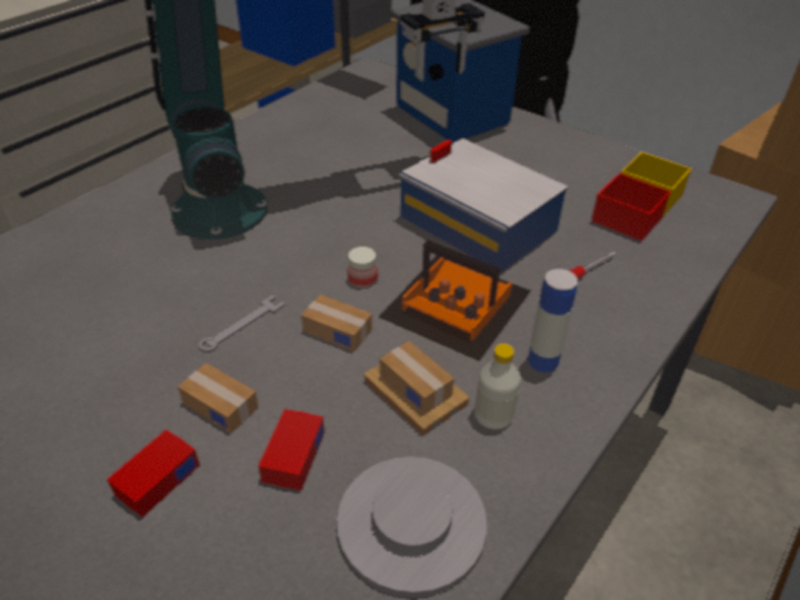

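The top view (800x600) shows loose brown cartons at (412,368) and (548,390), the column with its glued carton at (430,262), and red look-alikes at (545,300) and (630,372), which I leave alone. The tray is on the mat with its bar at (303,292). The hopper cover is at (155,350) and its red grip at (133,423). The red bins at (65,220) and the red screwdriver at (220,230) could be mistaken for the grip, but only (133,423) stands on the cover.

```bash
cat > meas.py <<'E'
from h import *
def objs(s,name):
    W=cloud(s); hsv=cv2.cvtColor(s['color'],cv2.COLOR_RGB2HSV); H,S,V=[hsv[...,i].astype(int) for i in range(3)]
    x,y,z=W[...,0],W[...,1],W[...,2]
    on=(x>0.1)&(x<0.8)&(abs(y)<0.7)
    masks={'brown':(H>8)&(H<20)&(S>70)&(S<190)&(z>0.028)&on&(y<0.3),
     'redgrip':((H<8)|(H>172))&(S>120)&(z>0.118)&on,
     'cover':(S<60)&(z>0.1)&(z<0.128)&on&(y>0.1),
     'bar':(V<60)&(z>0.085)&(z<0.135)&on,
     'orange':(H>=3)&(H<16)&(S>190)&(z>0.0)&(z<0.05)&on,
     'mat':(V<60)&(z<0.02)&on}
    for k,m in masks.items():
        n,l,st,c=cv2.connectedComponentsWithStats(cv2.morphologyEx(m.astype(np.uint8),cv2.MORPH_OPEN,np.ones((2,2))))
        for i in range(1,n):
            if st[i,4]<40: continue
            q=l==i; P=W[q]; zt=np.percentile(P[:,2],90)
            if k in('mat','orange'): T=P
            else: T=P[P[:,2]>zt-0.008]
            print(name,k,st[i,4],'px',np.round(c[i]*800/512),'ztop %.4f'%np.median(T[:,2]),*rect(T[:,:2]))
E
python3 - <<'E'
from meas import *
b=snap('top');objs(b,'top');objs(snap('scene'),'scene')
cr=b['color'][130:290,230:450,::-1];cv2.imwrite('pics/c0.png',cv2.resize(cr,(770,560),interpolation=cv2.INTER_CUBIC))
E
```

```text
top brown 324 px [420. 258.] ztop nan [0. 0.] [0. 0.] 0.0
top brown 305 px [442. 263.] ztop 0.0615 [ 650.2 -173.3] [ 18.8 107.1] 78.6
top brown 299 px [423. 367.] ztop nan [0. 0.] [0. 0.] 0.0
top brown 309 px [401. 372.] ztop 0.0420 [ 450.1 -104.3] [105.6  23.1] 10.4
top brown 352 px [538. 392.] ztop nan [0. 0.] [0. 0.] 0.0
top brown 301 px [561. 390.] ztop nan [0. 0.] [0. 0.] 0.0
top redgrip 152 px [135. 424.] ztop 0.1447 [353.7 328. ] [53.5 12.6] 84.5
top cover 8319 px [154. 353.] ztop nan [0. 0.] [0. 0.] 0.0
top bar 85 px [684. 195.] ztop 0.1049 [ 775.6 -604.8] [40.9  5.3] 23.2
top bar 65 px [705. 237.] ztop nan [0. 0.] [0. 0.] 0.0
top bar 328 px [302. 291.] ztop nan [0. 0.] [0. 0.] 0.0
top orange 706 px [339. 293.] ztop 0.0177 [585.9  29. ] [146.2  71.1] 5.0
top orange 712 px [281. 299.] ztop nan [578.8 123.3] [143.6  41.3] 6.4
top mat 148 px [348. 203.] ztop nan [769.2  11.6] [27.3 68.2] 36.2
top mat 53 px [427. 207.] ztop -0.0003 [ 770.4 -148.6] [15.1 46.6] 71.9
top mat 160 px [670. 233.] ztop 0.0129 [ 728.8 -619.9] [146.5  12.8] 27.3
top mat 155 px [109. 229.] ztop -0.0002 [71
[... 1036 characters left out ...]
. 260.] ztop nan [0. 0.] [0. 0.] 0.0
scene orange 1427 px [454. 297.] ztop nan [nan nan] [0. 0.] 0.0
scene orange 113 px [503. 294.] ztop 0.0222 [645.9 141. ] [22.4 92.2] 11.8
scene mat 217 px [430. 134.] ztop nan [223.  476.7] [ 36.8 349.5] 40.3
scene mat 113 px [481. 135.] ztop 0.0020 [269.3 649.7] [107.3  37.9] 75.0
scene mat 103 px [401. 166.] ztop -0.0003 [192.5 406.4] [47.4 97.9] 0.7
scene mat 210 px [343. 185.] ztop -0.0005 [143.1 255.6] [ 72.1 110.5] 42.2
scene mat 71 px [303. 201.] ztop 0.0004 [119.  149.5] [91.9 29.3] 89.8
scene mat 507 px [475. 245.] ztop 0.0052 [550.3 195. ] [333.3 295.3] 30.2
scene mat 1241 px [457. 326.] ztop nan [590.   72.4] [206.7 219.1] 6.0
  return _methods._mean(a, axis=axis, dtype=dtype,
  ret = ret.dtype.type(ret / rcount)
```

View pics/c0.png

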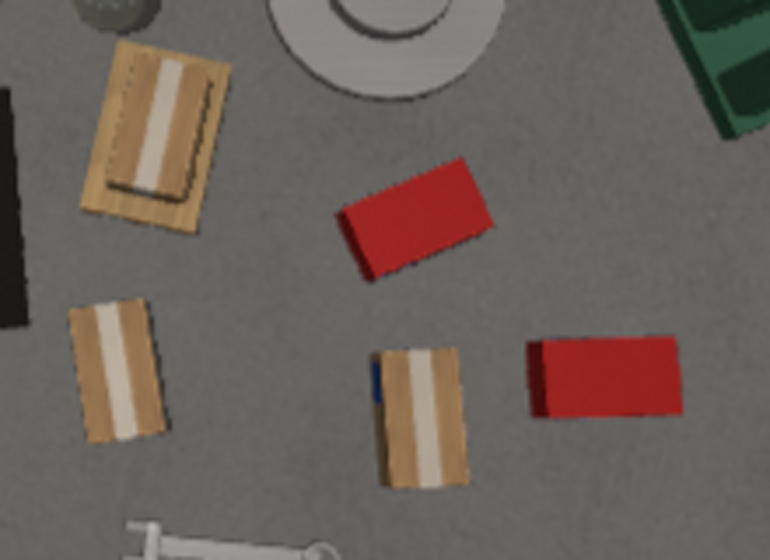

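The crop confirms the two brown cartons with pale tape at (117,370) and (425,418), the column carton on its pallet at (160,125), and plain red look-alikes at (415,218) and (608,377). I'll redo the numbers with missing depth readings dropped.

```bash
python3 - <<'E'
s=open('meas.py').read()
s=s.replace("P=W[q];","P=W[q]; P=P[np.isfinite(P[:,0])];").replace("'brown':(H>8)&(H<20)&(S>70)&(S<190)&(z>0.028)&on&(y<0.3)","'brown':((H<8)|(H>172)|(S<190))&(z>0.03)&(z<0.075)&on&(y<0.0)")
s=s.replace("cv2.MORPH_OPEN,np.ones((2,2))","cv2.MORPH_OPEN,np.ones((3,3))").replace("        if st[i,4]<40","        if st[i,4]<70")
open('meas.py','w').write(s)
E
python3 - <<'E'
from meas import *
objs(snap('top'),'top');objs(snap('scene'),'scene')
E
```

```text
top brown 574 px [533. 201.] ztop 0.0445 [ 771.6 -350.7] [ 54.7 108.1] 1.3
top brown 144 px [671. 202.] ztop 0.0682 [ 775.9 -603.8] [44.2  6.3] 29.1
top brown 80 px [406. 207.] ztop 0.0707 [ 754.8 -106.7] [40.6  6.3] 87.4
top brown 860 px [429. 259.] ztop 0.0619 [ 656.3 -151.5] [ 63.8 111.3] 78.6
top brown 114 px [690. 241.] ztop 0.0667 [ 699.7 -635.8] [35.6  5.3] 27.0
top brown 122 px [721. 255.] ztop 0.0577 [ 673.4 -693.8] [54.1 18.9] 23.0
top brown 835 px [545. 299.] ztop 0.0419 [ 588.1 -369.5] [ 63.7 112.6] 24.6
top brown 872 px [410. 368.] ztop 0.0421 [ 455.7 -121.4] [110.7  64.1] 10.6
top brown 897 px [631. 370.] ztop 0.0421 [ 459.9 -524.6] [ 62.4 112.3] 1.4
top brown 922 px [547. 389.] ztop 0.0422 [ 423.7 -371.5] [110.2  64.7] 4.4
top redgrip 147 px [133. 422.] ztop 0.1446 [354.8 330.1] [55.2 13.7] 83.4
top cover 8297 px [152. 351.] ztop 0.1147 [472.5 320.1] [214.  282.9] 84.4
top bar 76 px [683. 194.] ztop 0.1021 [ 776.9 -603.8] [41.5  4.4] 23.4
top bar 319 px [301. 289.] ztop 0.1177 [584.   72.1] [147.9  16.4] 6.5
top orange 631 px [339. 294.] ztop 0.0184 [589.4  17.3] [142.
[... 1250 characters left out ...]
0.1173 [586.3  72.7] [147.2  21.9] 4.8
scene orange 1422 px [452. 296.] ztop 0.0165 [574.   87.2] [171.1 187.2] 5.5
scene orange 110 px [501. 293.] ztop 0.0254 [646.2 139.9] [24.1 96.2] 26.7
scene mat 196 px [428. 132.] ztop 0.0006 [147.1 571.3] [ 57.7 111.9] 70.9
scene mat 107 px [481. 133.] ztop 0.0022 [264.9 653.6] [88.7 29.6] 74.1
scene mat 97 px [399. 164.] ztop -0.0001 [184.2 416.5] [93.7 47.4] 84.1
scene mat 111 px [339. 179.] ztop -0.0007 [121.6 264.4] [73.5 51.1] 68.9
scene mat 82 px [413. 221.] ztop 0.0058 [366.1 231.4] [11.2 71. ] 82.1
scene mat 274 px [491. 254.] ztop 0.0091 [571.8 245.3] [183.4  93.8] 39.3
scene mat 1226 px [456. 325.] ztop 0.0035 [586.3  72.9] [206.4 220.5] 6.3
```

```bash
cat > go.py <<'E'
# usage: python3 go.py x y z yaw(deg) : turn needed now (rotvec deg, tool axes), then shift (mm) in the target's axes
import sys; from h import *
def T(yaw): return Ro.from_euler('xyz',[180,0,yaw],degrees=True)
o=robot.get_obs(); p=np.array(o['tool_pos']); r=Ro.from_euler('xyz',o['ee_rot'])
print('t %.1f'%o['time'],'pos',np.round(p*1000,1),'rot',np.round(np.degrees(o['ee_rot']),1),'w %.3f'%o['width'],'q',np.round(o['joint_positions'],2),'F',np.round(o['wrist_force'],1))
open('log.txt','a').write(repr([list(map(float,o['joint_positions'])),list(map(float,p)),list(map(float,o['ee_rot']))])+'\n')
if len(sys.argv)>4:
    x,y,z,w=map(float,sys.argv[1:5]); t=T(w)
    print('turn',np.round((r.inv()*t).as_rotvec(degrees=True),1),'shift',np.round(t.inv().apply(np.array([x,y,z])-p*1000),1))
E
python3 -m crank '[[0,[0,0,0],[0,0,8.5]],[0,[0,0,0],[0,0,8.5]],[0,[0,0,0],[0,0,8.5]],[0,[0,0,0],[0,0,8.5]],[0,[0,0,0],[0,0,8.5]],[0,[0,0,0],[0,0,8.5]],[0,[0,0,0],[0,0,8.5]],[0,[0,0,0],[0,0,8.5]]]'
python3 go.py 355.5 330.5 175 84.4
```

```text
time: 1.15
tool_pos: [0.2297, 0.4997, 0.1702]
ee_rot: [-3.142, 0.0, 1.518]
wrist_force: [-0.6, 1.3, -0.6]
width: 0.0942
finger_force: 0.0
t 1.1 pos [229.7 499.7 170.2] rot [-180.    0.   87.] w 0.094 q [1.04 0.09 1.37 0.   1.68 1.09] F [-0.6  1.3 -0.6]
turn [-0.   0.   2.6] shift [-156.1  141.7   -4.8]
```

```bash
python3 -m crank '[[0,[0,0,0],[0,0,2.6]],[0,[-0.031,0.028,0],[0,0,0]],[0,[-0.031,0.028,0],[0,0,0]],[0,[-0.031,0.028,0],[0,0,0]],[0,[-0.031,0.028,0],[0,0,0]],[0,[-0.031,0.029,0],[0,0,0]],[0,[0,0,0],[0,0,0]]]' >/dev/null
python3 - <<'E'
from h import *
snap('wrist','w1.png')
E
python3 go.py 355.5 330.5 121 84.4
```

```text
t 1.9 pos [357.  330.9 170.3] rot [180.   -0.   84.5] w 0.094 q [ 0.63 -0.05  1.51  0.    1.68  0.73] F [-0.3  0.  -0.4]
turn [ 0.  -0.   0.1] shift [-0.5 -1.5 49.3]
```

View pics/w1.png

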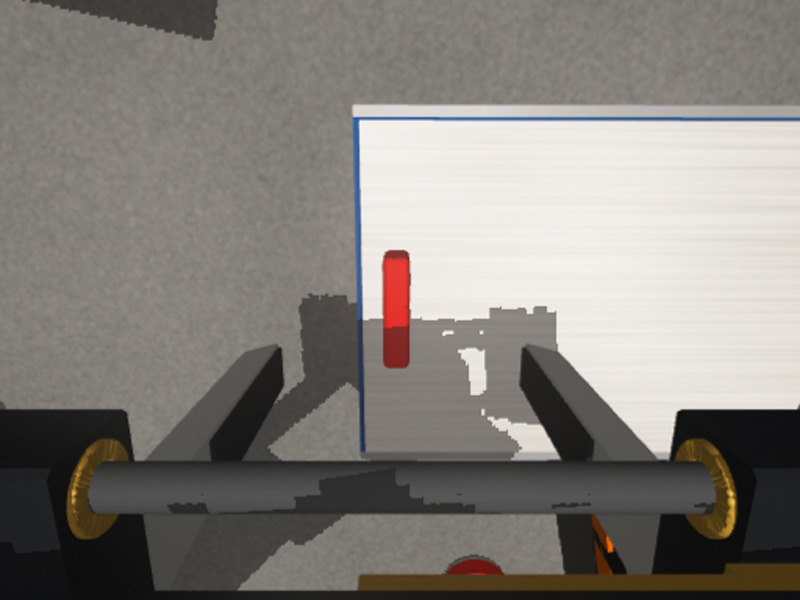

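The red grip at (397,310) sits centred between the open fingers, with their tips at (283,350) and (520,350). I'll descend and close.

```bash
python3 -m crank '[[0,[0,-0.0015,0.024],[0,0,0]],[0,[0,0,0.024],[0,0,0]],[1,[0,0,0],[0,0,0]],[1,[0,0,0],[0,0,0]],[1,[0,0,0],[0,0,0]],[1,[0,0,0],[0,0,0]],[1,[0,0,0],[0,0,0]],[1,[0,0,0],[0,0,0]]]'
python3 go.py 574.5 309 121 84.4
```

```text
time: 2.7
tool_pos: [0.3546, 0.3329, 0.1229]
ee_rot: [3.141, -0.001, 1.479]
wrist_force: [-0.4, 0.1, 1.4]
width: 0.0494
finger_force: 0.0
t 2.7 pos [354.6 332.9 122.9] rot [ 1.799e+02 -1.000e-01  8.470e+01] w 0.049 q [ 0.64 -0.04  1.6   0.    1.59  0.73] F [-0.4  0.1  1.4]
turn [ 0.1 -0.1  0.3] shift [ -2.3 221.2   1.9]
```

```bash
python3 -m crank '[[1,[0,0,0],[0,0,0]],[1,[0,0,0],[0,0,0]],[1,[0,0,0],[0,0,0]],[1,[0,0,0],[0,0,0]],[1,[0,0,0],[0,0,0]],[1,[0,0,0],[0,0,0]],[1,[0,0,0],[0,0,0]]]'
python3 -m crank '[[1,[0,0.01,0],[0,0,0]],[1,[0,0.02,0],[0,0,0]],[1,[0,0.03,0],[0,0,0]],[1,[0,0.03,0],[0,0,0]],[1,[0,0.03,0],[0,0,0]],[1,[0,0.03,0],[0,0,0]],[1,[0,0.03,0],[0,0,0]],[1,[0,0.025,0],[0,0,0]]]'
python3 -m crank '[[1,[0,0.010,0],[0,0,0]],[1,[0,0.003,0],[0,0,0]],[1,[0,0,0],[0,0,0]]]'
python3 go.py 574.5 309 121 84.4
```

```text
time: 3.4
tool_pos: [0.3543, 0.3326, 0.1222]
ee_rot: [3.142, -0.0, 1.479]
wrist_force: [-0.1, -0.2, 1.1]
width: 0.0004
finger_force: 0.0
time: 4.2
tool_pos: [0.5607, 0.3129, 0.1216]
ee_rot: [3.141, 0.0, 1.478]
wrist_force: [0.6, 0.4, 0.4]
width: 0.0002
finger_force: 0.0
time: 4.5
tool_pos: [0.5711, 0.3125, 0.1219]
ee_rot: [-3.141, 0.0, 1.479]
wrist_force: [0.6, 0.3, 0.3]
width: 0.0005
finger_force: 0.0
t 4.5 pos [571.1 312.5 121.9] rot [-180.     0.    84.7] w 0.000 q [0.41 0.33 1.18 0.   1.63 0.51] F [0.6 0.3 0.3]
turn [-0.   0.   0.3] shift [-3.1  3.7  0.9]
```

```bash
python3 - <<'E'
from meas import *
s=snap('wrist','w2.png'); p=s['R']@np.array(robot.get_obs()['tool_pos'])+s['t']; print(p,p[:2]/p[2]*s['fx']+[s['cx'],s['cy']])
objs(snap('top'),'top')
E
```

```text
[-0.00065386  0.01655     0.22498209] [255.81059227 216.09802127]
top brown 573 px [533. 201.] ztop 0.0446 [ 771.9 -350. ] [ 55.6 107.9] 0.0
top brown 143 px [671. 202.] ztop 0.0686 [ 776.3 -604.5] [44.2  6.2] 28.5
top brown 89 px [406. 206.] ztop 0.0712 [ 756.1 -106.3] [46.4  9.5] 85.8
top brown 876 px [429. 259.] ztop 0.0617 [ 656.2 -151.5] [ 64.1 110.8] 78.9
top brown 124 px [690. 241.] ztop 0.0683 [ 700.6 -636.3] [36.9  4.2] 22.8
top brown 116 px [720. 254.] ztop 0.0580 [ 674.1 -692.6] [51.6 17.6] 17.2
top brown 843 px [545. 299.] ztop 0.0419 [ 588.  -369.1] [ 63.8 111.5] 24.7
top brown 871 px [410. 368.] ztop 0.0419 [ 455.4 -121.5] [110.   64.2] 10.7
top brown 886 px [631. 370.] ztop 0.0421 [ 459.9 -524.4] [ 62.3 111.8] 1.3
top brown 919 px [547. 389.] ztop 0.0421 [ 423.7 -371.6] [110.3  65. ] 4.3
top redgrip 148 px [132. 422.] ztop 0.1444 [354.9 330.9] [57.5 13.9] 84.1
top cover 6068 px [169. 354.] ztop 0.1148 [471.  301.6] [176.5 282.7] 84.3
top bar 72 px [683. 194.] ztop 0.1025 [ 776.8 -604. ] [42.   3.8] 22.1
top bar 320 px [301. 288.] ztop 0.1176 [583.7  73.1] [147.9  16.3] 5.1
top orange 636 px [339. 295.] ztop 0.0189 [589.2  17.1] [141.7  41.5] 4.8
top orange 711 px [280. 298.] ztop 0.0178 [580.4 129. ] [141.3  44.6] 2.8
top mat 85 px [676. 247.] ztop 0.0108 [ 701.9 -629.9] [78.4  7.6] 26.8
top mat 2836 px [295. 318.] ztop 0.0033 [510.9 104.4] [347.6 297.3] 5.6
top mat 108 px [215. 267.] ztop -0.0007 [640.2 255.5] [62.1 24.8] 87.2
top mat 1599 px [295. 453.] ztop 0.0001 [298.7  96.5] [190.5 113. ] 22.2
top mat 79 px [341. 560.] ztop 0.0018 [111.6  -2.4] [21.5 31.9] 0.7
```

View pics/w2.png

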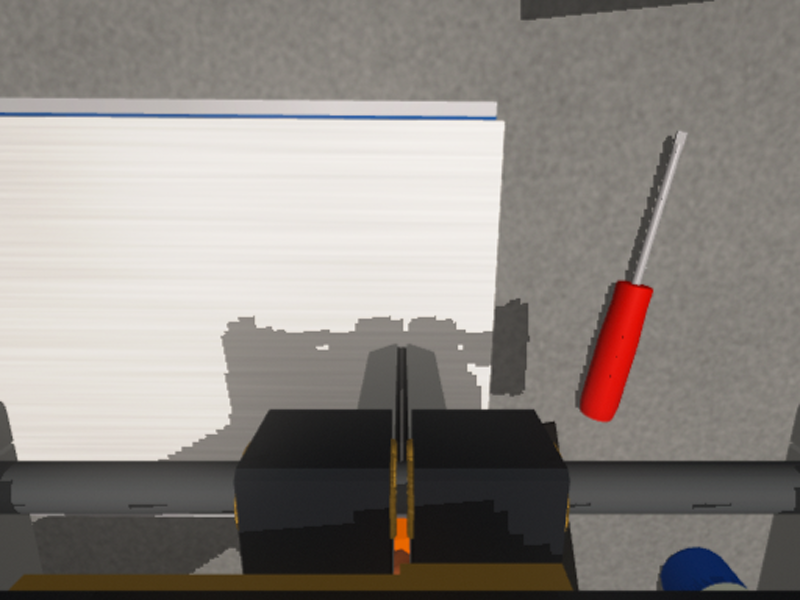

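The fingers closed on nothing and the cover has not moved; the grip is still at (355,331). I'll check whether the wrist camera and tool pose agree with the fixed cameras.

```bash
python3 - <<'E'
from meas import *
w=snap('wrist');t=snap('top')
for n,s in(('w',w),('t',t)):
    W=cloud(s);hsv=cv2.cvtColor(s['color'],cv2.COLOR_RGB2HSV).astype(int);H,S=hsv[...,0],hsv[...,1]
    m=((H<8)|(H>172))&(S>140)&(W[...,0]>.5)&(W[...,1]<.35)&(W[...,1]>.2)&(W[...,2]>-.01)&(W[...,2]<.06)
    if m.sum()>10:P=W[m];print(n,'driver',m.sum(),np.median(P,0),rect(P[:,:2]))
    m=(S<60)&(W[...,2]>.1)&(W[...,2]<.13)&(W[...,0]>.3); P=W[m]; print(n,'cover z',np.median(P[:,2]),'max x',np.nanpercentile(P[:,0],99.8),'max y',np.nanpercentile(P[:,1],99.8))
W=cloud(w)
for r in range(195,250,6): print(r,np.round(W[r,240:275:5,2],3))
s=snap('scene','s2.png')
E
```

```text
w driver 2202 [0.71339151 0.25585744 0.02273425] (array([721.4, 250.9]), array([99.6, 36.2]), 74.4)
w cover z 0.11434660598024174 max x 0.6211719823952694 max y 0.4310896294783183
t driver 259 [0.71121985 0.24633211 0.02291558] (array([713.1, 250.5]), array([97.9, 22.5]), 75.3)
t cover z 0.11473109578935307 max x 0.8181008837817562 max y 0.38755488988154063
195 [0.115 0.115 0.113 0.114 0.114 0.114 0.115]
201 [0.115 0.114 0.116 0.115 0.114 0.115 0.115]
207 [0.114 0.115 0.115 0.114 0.116 0.115 0.114]
213 [0.114 0.114 0.115 0.116 0.114 0.114 0.115]
219 [0.113 0.113 0.113 0.113 0.114 0.114 0.115]
225 [0.166 0.166 0.165 0.163 0.167 0.166 0.166]
231 [0.176 0.175 0.175 0.172 0.174 0.175 0.175]
237 [0.184 0.184 0.185 0.18  0.183 0.185 0.184]
243 [0.191 0.193 0.192 0.188 0.192 0.192 0.193]
249 [0.198 0.2   0.199 0.195 0.196 0.201 0.199]
```

View pics/s2.png

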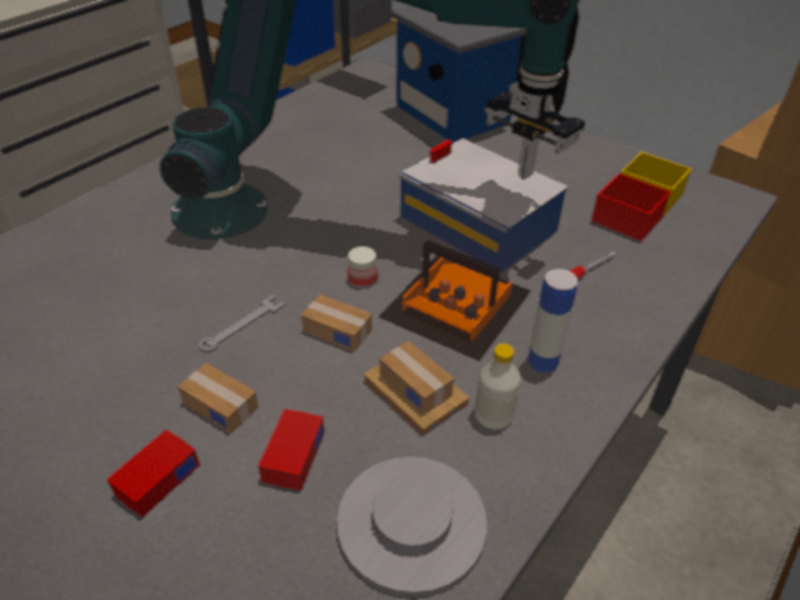

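```bash
python3 - <<'E'
from meas import *
s=snap('scene');W=cloud(s)
for r in range(98,122,2): print(r,[tuple(np.round(W[r,c]*1000).astype(int)) if np.isfinite(W[r,c,0]) else None for c in (334,338,342)])
o=robot.get_obs();print(o['tool_pos'])
p=s['R']@o['tool_pos']+s['t'];print(p[:2]/p[2]*s['fx']+[s['cx'],s['cy']])
w=snap('wrist');print(w['z_map'][213:232:2,250:262:3])
E
```

```text
98 [(np.int64(561), np.int64(308), np.int64(210)), (np.int64(578), np.int64(300), np.int64(220)), (np.int64(583), np.int64(317), np.int64(214))]
100 [(np.int64(564), np.int64(305), np.int64(205)), (np.int64(579), np.int64(301), np.int64(213)), (np.int64(583), np.int64(319), np.int64(206))]
102 [(np.int64(566), np.int64(301), np.int64(201)), (np.int64(577), np.int64(307), np.int64(202)), (np.int64(584), np.int64(319), np.int64(200))]
104 [(np.int64(568), np.int64(301), np.int64(195)), (np.int64(579), np.int64(305), np.int64(198)), (np.int64(443), np.int64(622), np.int64(1))]
106 [(np.int64(567), np.int64(304), np.int64(187)), (np.int64(581), np.int64(303), np.int64(192)), (np.int64(449), np.int64(613), np.int64(-1))]
108 [(np.int64(568), np.int64(304), np.int64(180)), (np.int64(581), np.int64(304), np.int64(186)), (np.int64(456), np.int64(600), np.int64(-1))]
110 [(np.int64(567), np.int64(308), np.int64(171)), (np.int64(582), np.int64(304), np.int64(179)), (np.int64(545), np.int64(411), np.int64(114))]
112 [(np.int64(567), np.int64(311), np.int64(162)), (np.int64(583), np.int64(304), 
[... 480 characters left out ...]
69), np.int64(114))]
120 [(np.int64(557), np.int64(339), np.int64(116)), (np.int64(567), np.int64(347), np.int64(116)), (np.int64(578), np.int64(353), np.int64(117))]
[0.57076505 0.31288645 0.12271667]
[333.78479052 123.22017904]
[[0.23313463 0.23293565 0.23331526 0.23286188]
 [0.23324484 0.23298578 0.23546006 0.23386297]
 [0.23499799 0.23485416 0.23492664 0.2339437 ]
 [0.23444976 0.23512642 0.23543331 0.23441488]
 [0.18679172 0.18741181 0.23390533 0.23475426]
 [0.18360148 0.18365334 0.18840392 0.18832326]
 [0.1810349  0.18094824 0.18589714 0.18477046]
 [0.17741182 0.17718461 0.18127573 0.18235937]
 [0.17343275 0.17417382 0.1801398  0.17910984]
 [0.17205697 0.17042615 0.17539579 0.17592835]]
```

Both cameras put the real fingertips at z≈0.159, while the reported TCP is 0.1227. So the tips stand about 37 mm above the reported TCP, with no xy offset. I'll allow for that everywhere (reported z = wanted tip z − 37 mm) and watch the force.

```bash
python3 -m crank '[[0,[0,-0.036,0],[0,0,0]],[0,[0,-0.036,0],[0,0,0]],[0,[0,-0.036,0],[0,0,0]],[0,[0,-0.036,0],[0,0,0]],[0,[0,-0.036,0],[0,0,0]],[0,[0,-0.036,0],[0,0,0]],[0,[0,0,0],[0,0,0]],[0,[0,0,0],[0,0,0]]]'
python3 -m crank '[[0,[-0.001,0,0],[0,0,0.3]],[0,[0,0,0],[0,0,0]],[0,[0,0,0],[0,0,0]],[0,[0,0,0],[0,0,0]],[0,[0,0,0],[0,0,0]]]' 
python3 go.py 355.5 331 84 84.4
```

```text
time: 5.65
tool_pos: [0.3561, 0.3327, 0.1228]
ee_rot: [3.14, -0.001, 1.48]
wrist_force: [-1.0, -0.5, -0.2]
width: 0.0613
finger_force: 0.0
time: 6.15
tool_pos: [0.3566, 0.3313, 0.122]
ee_rot: [-3.141, 0.0, 1.473]
wrist_force: [0.6, -0.4, 0.3]
width: 0.0939
finger_force: 0.0
t 6.2 pos [356.6 331.3 122. ] rot [-180.     0.    84.4] w 0.094 q [ 0.63 -0.04  1.6   0.    1.59  0.73] F [ 0.6 -0.4  0.3]
turn [-0.  0. -0.] shift [-0.4 -1.  38. ]
```

```bash
python3 -m crank '[[0,[0,-0.001,0.015],[0,0,0]],[0,[0,0,0.015],[0,0,0]],[0,[0,0,0.007],[0,0,0]],[0.6,[0,0,0],[0,0,0]],[1,[0,0,0],[0,0,0]],[1,[0,0,0],[0,0,0]],[1,[0,0,0],[0,0,0]],[1,[0,0,0],[0,0,0]]]'
python3 -m crank '[[1,[0,0,0],[0,0,0]],[1,[0,0,0],[0,0,0]],[1,[0,0,0],[0,0,0]],[1,[0,0,0],[0,0,0]],[1,[0,0,0],[0,0,0]],[1,[0,0,0],[0,0,0]],[1,[0,0,0],[0,0,0]],[1,[0,0,0],[0,0,0]]]'
```

```text
time: 6.95
tool_pos: [0.3555, 0.3317, 0.0858]
ee_rot: [3.141, -0.001, 1.473]
wrist_force: [-0.2, 1.0, 0.0]
width: 0.0573
finger_force: 0.0
time: 7.75
tool_pos: [0.3554, 0.3315, 0.0852]
ee_rot: [3.141, -0.0, 1.473]
wrist_force: [1.0, 0.3, 0.2]
width: 0.0136
finger_force: 30.0
```

```bash
python3 -m crank '[[1,[0,0.01,0],[0,0,0]],[1,[0,0.03,0],[0,0,0]],[1,[0,0.035,0],[0,0,0]],[1,[0,0.035,0],[0,0,0]],[1,[0,0.035,0],[0,0,0]],[1,[0,0.035,0],[0,0,0]],[1,[0,0.025,0],[0,0,0]],[1,[0,0.009,0],[0,0,0]]]'
python3 -m crank '[[1,[0,0.003,0],[0,0,0]],[1,[0,0,0],[0,0,0]],[1,[0,0,0],[0,0,0]]]'
python3 go.py 355.5 331.5 84 84.4
```

```text
time: 8.55
tool_pos: [0.5706, 0.3098, 0.0852]
ee_rot: [3.141, -0.0, 1.472]
wrist_force: [-1.7, -1.2, 3.0]
width: 0.0136
finger_force: 30.0
time: 8.85
tool_pos: [0.5714, 0.3097, 0.0852]
ee_rot: [3.14, 0.001, 1.473]
wrist_force: [1.2, -3.1, 0.4]
width: 0.0137
finger_force: 30.0
t 8.8 pos [571.4 309.7  85.2] rot [1.799e+02 1.000e-01 8.440e+01] w 0.014 q [ 0.41  0.34  1.24 -0.    1.56  0.51] F [ 1.2 -3.1  0.4]
turn [0.1 0.1 0. ] shift [   0.6 -217.     1.2]
```

```bash
python3 -m crank '[[0,[0,0,0],[0,0,0]],[0,[0,0,0],[0,0,0]],[0,[0,0,0],[0,0,0]],[0,[0,0,-0.04],[0,0,0]],[0,[0,0,-0.04],[0,0,0]],[0,[-0.04,0,0],[0,0,0]],[0,[-0.04,0,0],[0,0,0]],[0,[-0.04,0,0],[0,0,0]]]' >/dev/null
python3 -m crank '[[0,[-0.04,0,0],[0,0,-8.4]],[0,[0,0,0],[0,0,-8.5]],[0,[0,0,0],[0,0,-8.5]],[0,[0,0,0],[0,0,-8.5]],[0,[0,0,0],[0,0,-8.5]],[0,[0,0,0],[0,0,-8.5]],[0,[0,0,0],[0,0,-8.5]],[0,[0,0,0],[0,0,-8.5]]]' >/dev/null
python3 -m crank '[[0,[0,0,0],[0,0,-8.5]],[0,[0,0,0],[0,0,-8.5]],[0,[0,0,0],[0,0,-8.5]],[0,[0,0,0],[0,0,-8.5]],[0,[0,0,0],[0,0,0]]]' 
python3 - <<'E'
from meas import *
objs(snap('top'),'top')
E
python3 go.py 585 72.5 160 185.8
```

```text
time: 10.95
tool_pos: [0.5554, 0.1515, 0.1651]
ee_rot: [3.141, -0.0, -3.031]
wrist_force: [-0.2, 0.1, 0.5]
width: 0.0937
finger_force: 0.0
top brown 575 px [533. 201.] ztop 0.0447 [ 772.  -350.1] [ 55.4 107.5] 0.1
top brown 139 px [671. 202.] ztop 0.0668 [ 778.1 -603.9] [47.9  6. ] 26.5
top brown 87 px [406. 206.] ztop 0.0688 [ 755.7 -106.3] [46.4 10.3] 85.8
top brown 861 px [429. 259.] ztop 0.0620 [ 656.3 -151.5] [ 63.8 110.9] 78.5
top brown 119 px [690. 241.] ztop 0.0684 [ 700.8 -636.3] [37.1  5. ] 18.6
top brown 122 px [721. 255.] ztop 0.0580 [ 672.5 -691.1] [54.4 18.1] 12.4
top brown 847 px [545. 299.] ztop 0.0418 [ 588.  -369.2] [ 63.9 111.5] 24.5
top brown 874 px [410. 368.] ztop 0.0420 [ 455.6 -121.5] [110.5  64.1] 10.5
top brown 896 px [631. 370.] ztop 0.0422 [ 459.9 -524.2] [ 62.4 111.7] 1.3
top brown 916 px [547. 389.] ztop 0.0421 [ 423.6 -371.4] [110.3  64.9] 4.5
top cover 1897 px [194. 193.] ztop 0.1145 [732.  294.1] [197.1 145.7] 85.3
top cover 160 px [126. 294.] ztop 0.1146 [568.7 372. ] [48.6 27.3] 89.3
top bar 77 px [682. 194.] ztop 0.1019 [ 776.8 -604. ] [41.3  3.6] 21.4
top bar 333 px [301. 290.] ztop 0.1179 [582.6  72.3] [145.6  15.9] 6.0
top orange 763 px [336. 300.] ztop 0.0173 [585.7  38.1] [146.8  83. ] 4.7
top orange 581 px [284. 305.] ztop 0.0150 [577.4 126. ] [145.9  47.6] 6.2
top mat 1741 px [326. 314.] ztop 0.0038 [581.   72.5] [210.6 219.1] 6.5
top mat 75 px [129. 331.] ztop 0.0101 [513.2 412.8] [ 5.8 69.5] 85.7
t 11.0 pos [555.4 151.5 165.1] rot [ 180.    -0.  -173.8] w 0.094 q [ 0.17  0.15  1.32  0.    1.68 -1.51] F [-0.3  0.6 -0. ]
turn [ 0.  -0.   0.4] shift [-21.4 -81.6   5.1]
```

```bash
python3 -m crank '[[0,[-0.007,-0.027,0],[0,0,0.4]],[0,[-0.007,-0.027,0],[0,0,0]],[0,[-0.007,-0.027,0],[0,0,0]],[0,[0,0,0],[0,0,0]],[0,[0,0,0],[0,0,0]]]'
python3 - <<'E'
from meas import *
s=snap('wrist','w3.png');objs(s,'w')
E
python3 go.py 584.5 72.4 54 186
```

```text
time: 11.5
tool_pos: [0.585, 0.0728, 0.165]
ee_rot: [3.141, -0.0, -3.041]
wrist_force: [-0.1, 0.1, -0.8]
width: 0.0939
finger_force: 0.0
w brown 6435 px [124.  73.] ztop 0.0416 [ 467.4 -119.1] [89.8 65.4] 10.7
w brown 6488 px [ 82. 340.] ztop 0.0618 [ 654.6 -150.7] [ 64.9 105.7] 78.7
w redgrip 267 px [787. 323.] ztop 0.1315 [568.5 281.7] [ 3.6 12.4] 83.2
w cover 2775 px [678. 171.] ztop 0.1088 [506.  213.7] [  8.  192.2] 84.1
w cover 9577 px [707. 351.] ztop 0.1144 [606.9 262.2] [108.2 119.8] 84.4
w cover 1117 px [589. 550.] ztop 0.1145 [729.7 213.3] [47.7 43.8] 5.8
w bar 696 px [400. 241.] ztop 0.1176 [542.3  69.5] [56.1 15. ] 7.3
w bar 222 px [402. 341.] ztop 0.1178 [602.9  75.3] [14.  13.4] 5.9
w bar 525 px [401. 405.] ztop 0.1177 [640.9  78.3] [36.3 15.7] 6.1
w orange 6207 px [340. 273.] ztop 0.0164 [589.7  27.8] [150.6  72. ] 4.9
w orange 4861 px [474. 280.] ztop 0.0184 [584.8 132.6] [ 71.5 150. ] 85.3
w orange 576 px [431. 272.] ztop 0.0081 [578.3  94.6] [72.1 19.2] 5.5
w mat 601 px [642.  69.] ztop 0.0116 [427.8 225. ] [  2.1 100.6] 84.7
w mat 10443 px [404. 215.] ztop 0.0035 [584.2  74.4] [208.  221.4] 5.9
w mat 352 px [603. 201.] ztop 0.0126 [519.1 215.7] [ 1.9 79.1] 84.3
t 11.6 pos [584.8  73.4 165.1] rot [ 179.9   -0.  -174.2] w 0.094 q [ 0.03  0.18  1.28  0.    1.68 -1.64] F [-0.3 -0.1  0. ]
turn [ 0.1 -0.  -0.2] shift [  0.4  -1.  111.1]
```

View pics/w3.png

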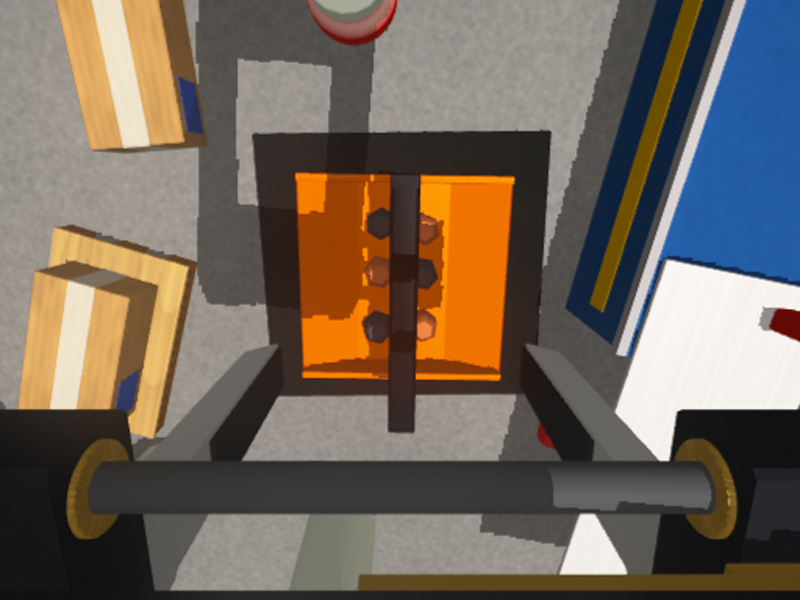

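The bar at (402,300) is centred between the fingers, and all six nuts are in the tray. I'll descend and grip.

```bash
python3 -m crank '[[0,[0,0,0.03],[0,0,0]],[0,[0,0,0.03],[0,0,0]],[0,[0,0,0.03],[0,0,0]],[0,[0,0,0.02],[0,0,0]],[0.7,[0,0,0.001],[0,0,0]],[0.7,[0,0,0],[0,0,0]],[0.7,[0,0,0],[0,0,0]],[0.7,[0,0,0],[0,0,0]]]'
python3 -m crank '[[0.7,[0,0,0],[0,0,0]],[0.7,[0,0,0],[0,0,0]],[0.7,[0,0,0],[0,0,0]],[0.8,[0,0,0],[0,0,0]],[1,[0,0,0],[0,0,0]],[1,[0,0,0],[0,0,0]],[1,[0,0,0],[0,0,0]],[1,[0,0,0],[0,0,0]]]'
```

```text
time: 12.35
tool_pos: [0.5864, 0.0731, 0.0563]
ee_rot: [-3.141, 0.004, -3.038]
wrist_force: [0.8, 0.2, 0.3]
width: 0.0654
finger_force: 0.0
time: 13.15
tool_pos: [0.5849, 0.0731, 0.0541]
ee_rot: [3.141, -0.0, -3.038]
wrist_force: [0.3, 0.2, -0.5]
width: 0.0157
finger_force: 30.0
```

```bash
python3 -m crank '[[1,[0,0,-0.01],[0,0,0]],[1,[0,0,-0.02],[0,0,0]],[1,[0,0,-0.03],[0,0,0]],[1,[0,0,-0.03],[0,0,0]],[1,[0,0,-0.03],[0,0,0]],[1,[0,0,-0.03],[0,0,0]],[1,[0,0,-0.02],[0,0,0]],[1,[0,0,-0.007],[0,0,0]]]'
python3 -m crank '[[1,[0.003,0.01,0],[0,0,0]],[1,[0.007,0.02,0],[0,0,0]],[1,[0.007,0.02,0],[0,0,0]],[1,[0.008,0.02,0],[0,0,0]],[1,[0.008,0.02,0],[0,0,0]],[1,[0.008,0.02,0],[0,0,0]],[1,[0.008,0.02,0],[0,0,0]],[1,[0.008,0.02,0],[0,0,0]]]'
python3 -m crank '[[1,[0.008,0.02,0],[0,0,0]],[1,[0.008,0.02,0],[0,0,0]],[1,[0.008,0.02,0],[0,0,0]],[1,[0.008,0.02,0],[0,0,0]],[1,[0.006,0.02,0],[0,0,0]],[1,[0.003,0.012,0],[0,0,0]],[1,[0,0.006,0],[0,0,0]],[1,[0,0,0],[0,0,0]]]'
python3 go.py 460 330.6 231 119.5
```

```text
time: 13.95
tool_pos: [0.5858, 0.0726, 0.2338]
ee_rot: [-3.141, 0.004, -3.039]
wrist_force: [-0.2, -0.2, -5.1]
width: 0.0156
finger_force: 29.9
time: 14.75
tool_pos: [0.5107, 0.2171, 0.2283]
ee_rot: [-3.141, -0.005, -3.038]
wrist_force: [-0.7, -0.5, -6.1]
width: 0.0158
finger_force: 29.9
time: 15.55
tool_pos: [0.4595, 0.3295, 0.23]
ee_rot: [-3.141, -0.002, -3.037]
wrist_force: [-0.2, -0.3, -5.1]
width: 0.0157
finger_force: 29.9
t 15.6 pos [459.5 329.5 230. ] rot [-1.799e+02 -1.000e-01 -1.740e+02] w 0.016 q [ 0.52  0.12  1.22 -0.    1.81 -1.15] F [-0.2 -0.3 -5.1]
turn [-0.1 -0.  66.5] shift [ 0.7  1.  -1. ]
```

```bash
python3 -m crank '[[1,[0,0,0],[0,0,3]],[1,[0,0,0],[0,0,6]],[1,[0,0,0],[0,0,7]],[1,[0,0,0],[0,0,7]],[1,[0,0,0],[0,0,7]],[1,[0,0,0],[0,0,7]],[1,[0,0,0],[0,0,7]],[1,[0,0,0],[0,0,7]]]' >/dev/null
python3 -m crank '[[1,[0,0,0],[0,0,7]],[1,[0,0,0],[0,0,5]],[1,[0,0,0],[0,0,3]],[1,[0,0,0],[0,0,0]],[1,[0,0,0],[-3,0,0]],[1,[0,0,0],[-5,0,0]],[1,[0,0,0],[-5,0,0]],[1,[0,0,0],[-5,0,0]]]' >/dev/null
python3 -m crank '[[1,[0,0,0],[-5,0,0]],[1,[0,0,0],[-4,0,0]],[1,[0,0,0],[-1,0,0]]]'
python3 -c "
from h import *
snap('scene','s3.png')"
python3 go.py
```

```text
time: 17.45
tool_pos: [0.4578, 0.3273, 0.2293]
ee_rot: [2.656, 0.001, 2.093]
wrist_force: [-1.0, 0.4, -6.1]
width: 0.0159
finger_force: 29.9
t 17.5 pos [458.1 327.6 229.6] rot [152.2   0.  119.9] w 0.015 q [ 0.52 -0.29  1.69  0.    1.26 -0.  ] F [-0.7 -0.6 -6.1]
```

View pics/s3.png

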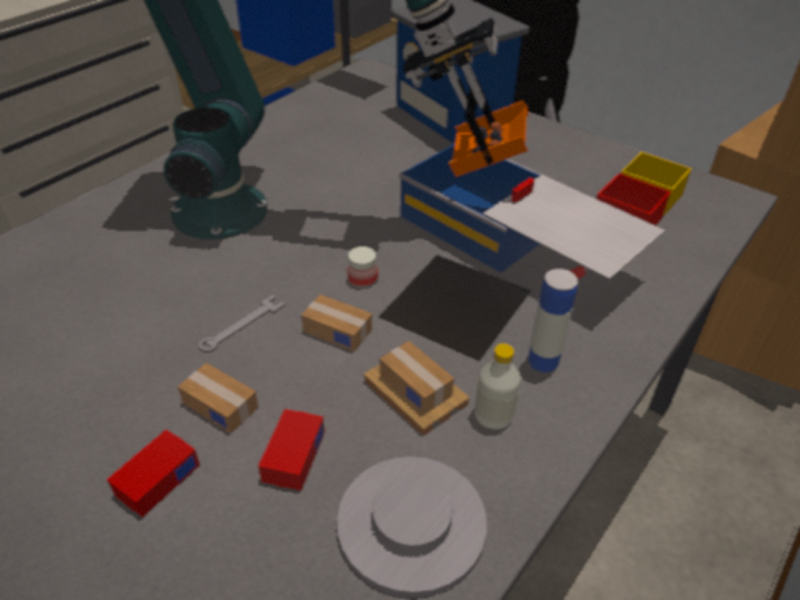

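The tray is at (490,140), tilted about 28° over the open hopper with the nuts still in it. Before tilting on, I'll check the tray's measured position and whether the joints can reach.

```bash
python3 - <<'E'
from meas import *
from scipy.optimize import least_squares
D=[eval(l) for l in open('log.txt')]
Q=np.array([d[0] for d in D]);P=np.array([d[1] for d in D])
def fk(p,q):
    a,h,L2,L3,e,Lt=p; A=q[...,1];B=A+q[...,2];C=B+q[...,4]
    return np.stack([a+L2*np.sin(A)+L3*np.sin(B)+e*np.cos(B)+Lt*np.sin(C), h+L2*np.cos(A)+L3*np.cos(B)-e*np.sin(B)+Lt*np.cos(C)],-1)
r=np.sqrt(P[:,0]**2+P[:,1]**2-.057**2)
f=lambda p:np.r_[(fk(p,Q)-np.c_[r,P[:,2]]).ravel(),1e-3*(p-np.array([0,.3,.35,.35,0,.3]))]
s=least_squares(f,[0,.3,.35,.35,0,.3]);print(np.round(s.x,3),np.abs(s.fun[:-6]).max())
for tilt in(50,60,66,70,75):
  for rr,zz in((.56,.231),(.56,.28),(.60,.26)):
    g=lambda q:np.r_[fk(s.x,np.array([0,q[0],q[1],0,q[2],0]))-[rr,zz],q.sum()-(np.pi-np.radians(tilt))]
    k=least_squares(g,[-.5,2,1]);print(tilt,rr,zz,np.round(k.x,2),np.abs(k.fun).max().round(3))
c=snap('scene');W=cloud(c);hsv=cv2.cvtColor(c['color'],cv2.COLOR_RGB2HSV).astype(int)
m=(hsv[...,0]<16)&(hsv[...,0]>=3)&(hsv[...,1]>190)&(W[...,2]>.12);X=W[m]
u=np.array([np.cos(np.radians(29.9)),np.sin(np.radians(29.9)),0]);v=np.array([-u[1],u[0],0])
o=np.array([.446,.3227,0]);print('u',np.percentile((X-o)@u,[1,99]),'v',np.percentile((X-o)@v,[1,99]),'z',np.percentile(X[:,2],[1,99]))
E
```

```text
[-0.     0.153  0.449  0.5    0.101  0.386] 3.803542215408129e-05
50 0.56 0.231 [-0.57  2.04  0.8 ] 0.0
50 0.56 0.28 [-0.58  1.95  0.9 ] 0.0
50 0.6 0.26 [-0.47  1.93  0.81] 0.0
60 0.56 0.231 [-0.67  2.2   0.56] 0.0
60 0.56 0.28 [-0.68  2.11  0.67] 0.0
60 0.6 0.26 [-0.56  2.09  0.56] 0.0
66 0.56 0.231 [-0.71  2.29  0.41] 0.0
66 0.56 0.28 [-0.73  2.2   0.52] 0.0
66 0.6 0.26 [-0.59  2.18  0.4 ] 0.0
70 0.56 0.231 [-0.72  2.34  0.3 ] 0.0
70 0.56 0.28 [-0.76  2.26  0.42] 0.0
70 0.6 0.26 [-0.61  2.24  0.29] 0.0
75 0.56 0.231 [-0.72  2.41  0.15] 0.0
75 0.56 0.28 [-0.77  2.33  0.28] 0.0
75 0.6 0.26 [-0.61  2.3   0.14] 0.0
u [-0.03888625  0.09373952] v [-0.08114919  0.07366489] z [0.16397765 0.2519765 ]
```

```bash
python3 -m crank '[[1,[0,0,0],[-4,0,0]],[1,[0,0,0],[-5,0,0]],[1,[0,0,0],[-5,0,0]],[1,[0,0,0],[-5,0,0]],[1,[0,0,0],[-5,0,0]],[1,[0,0,0],[-5,0,0]],[1,[0,0,0],[-5,0,0]],[1,[0,0,0],[-5,0,0]]]'
python3 -m crank '[[1,[0,0,0],[-3,0,0]],[1,[0,0,0],[0,0,0]],[1,[0,0,0],[0,0,0]],[1,[0,0,0],[0,0,0]],[1,[0,0,0],[0,0,0]],[1,[0,0,0],[0,0,0]]]'
python3 -c "
from h import *
s=snap('scene');t=snap('top')
A=s['color'][30:180,230:400,::-1];B=t['color'][150:300,40:210,::-1]
cv2.imwrite('pics/c3.png',cv2.resize(np.hstack([A,B]),(800,353),interpolation=cv2.INTER_CUBIC))"
python3 go.py
```

```text
time: 18.35
tool_pos: [0.4603, 0.3291, 0.2316]
ee_rot: [1.971, 0.001, 2.093]
wrist_force: [-0.6, -0.5, -3.5]
width: 0.0157
finger_force: 30.0
time: 18.95
tool_pos: [0.4605, 0.3295, 0.2327]
ee_rot: [1.919, 0.0, 2.093]
wrist_force: [-0.5, -0.2, -1.1]
width: 0.0157
finger_force: 30.0
t 19.1 pos [460.2 329.4 231.8] rot [110.    0.  119.9] w 0.016 q [ 0.52 -0.71  2.34  0.01  0.29 -0.01] F [-0.3 -0.2 -2.7]
```

View pics/c3.png

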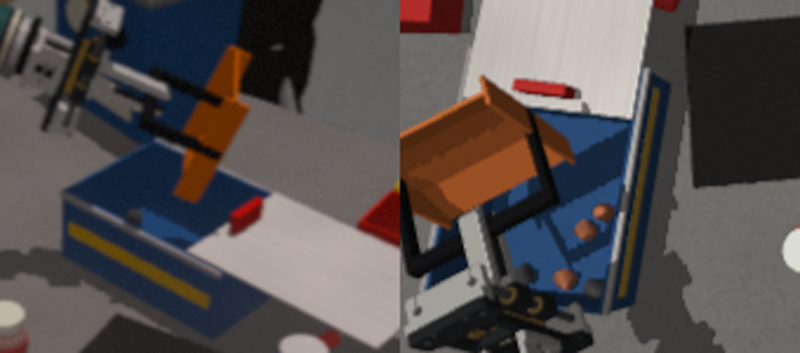

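The crops show an empty tray and five nuts in the hopper, three copper and two dark. The sixth is out of view, but the wrist load of about 2.2 N is the tray alone. I'll untilt and bring the tray back.

```bash
python3 -m crank '[[1,[0,0,0],[5,0,0]],[1,[0,0,0],[8,0,0]],[1,[0,0,0],[8,0,0]],[1,[0,0,0],[8,0,0]],[1,[0,0,0],[8,0,0]],[1,[0,0,0],[8,0,0]],[1,[0,0,0],[8,0,0]],[1,[0,0,0],[8,0,0]]]' >/dev/null
python3 -m crank '[[1,[0,0,0],[6,0,0]],[1,[0,0,0],[3,0,0]],[1,[0,0,0],[0,0,-6]],[1,[0,0,0],[0,0,-8]],[1,[0,0,0],[0,0,-8]],[1,[0,0,0],[0,0,-8]],[1,[0,0,0],[0,0,-8]],[1,[0,0,0],[0,0,-8]]]' >/dev/null
python3 -m crank '[[1,[0,0,0],[0,0,-8]],[1,[0,0,0],[0,0,-8]],[1,[0,0,0],[0,0,-4]],[1,[0,0,0],[0,0,0]]]' 
python3 go.py 585 73 200 186
python3 - <<'E'
from meas import *
t=snap('top');W=cloud(t)
d=W[...,:2]-[.474,.320]; a=np.radians(-5.6); x=d@[np.cos(a),np.sin(a)];y=d@[-np.sin(a),np.cos(a)]
hsv=cv2.cvtColor(t['color'],cv2.COLOR_RGB2HSV).astype(int)
m=(abs(x)<.13)&(abs(y)<.09)&(W[...,2]>.012)&(W[...,2]<.06)
n,l,st,c=cv2.connectedComponentsWithStats(m.astype(np.uint8))
for i in range(1,n):
    if st[i,4]>8: print(st[i,4],np.round(c[i]),np.nanmedian(W[l==i],0).round(3),np.median(hsv[l==i],0))
E
```

```text
time: 21.05
tool_pos: [0.461, 0.3299, 0.2314]
ee_rot: [3.141, 0.002, -3.039]
wrist_force: [0.3, 0.4, -2.5]
width: 0.0155
finger_force: 30.0
t 21.1 pos [461.  329.9 231.4] rot [ 1.799e+02  1.000e-01 -1.741e+02] w 0.016 q [ 0.52  0.12  1.22  0.    1.8  -1.15] F [ 0.3  0.4 -2.5]
turn [ 0.1  0.1 -0.1] shift [ -96.5 -268.4   31.4]
48 [125. 239.] [0.434 0.276 0.023] [  9.  149.   74.5]
61 [118. 247.] [0.412 0.294 0.023] [  9. 149.  78.]
48 [ 90. 266.] [0.354 0.369 0.024] [117.   11.   50.5]
60 [110. 266.] [0.36  0.312 0.023] [  9.  148.  122.5]
42 [122. 270.] [0.347 0.279 0.023] [113.  13.  57.]
```

```bash
python3 -m crank '[[1,[-0.007,-0.02,0],[0,0,0]],[1,[-0.012,-0.034,0],[0,0,0]],[1,[-0.013,-0.036,0],[0,0,0]],[1,[-0.013,-0.036,0],[0,0,0]],[1,[-0.013,-0.036,0],[0,0,0]],[1,[-0.013,-0.036,0],[0,0,0]],[1,[-0.013,-0.036,0],[0,0,0]],[1,[-0.012,-0.034,0],[0,0,0]]]' >/dev/null
python3 -m crank '[[1,[0,0,0.02],[0,0,0]],[1,[0,0,0.04],[0,0,0]],[1,[0,0,0.04],[0,0,0]],[1,[0,0,0.04],[0,0,0]],[1,[0,0,0.02],[0,0,0]],[1,[0,0,0.01],[0,0,0]],[1,[0,0,0],[0,0,0]]]' 
python3 go.py 585 73 54 186
python3 - <<'E'
from meas import *
t=snap('top');W=cloud(t)
d=W[...,:2]-[.474,.320]; a=np.radians(-5.6); x=d@[np.cos(a),np.sin(a)];y=d@[-np.sin(a),np.cos(a)]
hsv=cv2.cvtColor(t['color'],cv2.COLOR_RGB2HSV).astype(int)
m=(abs(x)<.13)&(abs(y)<.09)&(W[...,2]>.012)&(W[...,2]<.06)
n,l,st,c=cv2.connectedComponentsWithStats(m.astype(np.uint8))
for i in range(1,n):
    if st[i,4]>8: print(st[i,4],np.round(c[i]),np.nanmedian(W[l==i],0).round(3),np.median(hsv[l==i],0))
E
```

```text
time: 22.6
tool_pos: [0.5825, 0.0726, 0.0597]
ee_rot: [3.141, -0.002, -3.039]
wrist_force: [-1.1, -0.1, -1.5]
width: 0.0156
finger_force: 30.0
t 22.6 pos [582.5  72.6  59.7] rot [ 1.800e+02 -1.000e-01 -1.741e+02] w 0.016 q [ 0.03  0.22  1.44  0.    1.48 -1.65] F [-1.1 -0.1 -1.5]
turn [ 0.  -0.1 -0.1] shift [-2.5  0.2  5.7]
49 [ 90. 267.] [0.354 0.369 0.024] [115.  11.  54.]
54 [110. 266.] [0.358 0.313 0.023] [  9.  147.  138.5]
```

```bash
python3 -m crank '[[1,[-0.002,0,0.004],[0,0,0]],[1,[0,0,0.0015],[0,0,0]],[1,[0,0,0],[0,0,0]],[0,[0,0,0],[0,0,0]],[0,[0,0,0],[0,0,0]],[0,[0,0,0],[0,0,0]],[0,[0,0,0],[0,0,0]],[0,[0,0,0],[0,0,0]]]' 
python3 -m crank '[[0,[0,0,0],[0,0,0]],[0,[0,0,0],[0,0,0]],[0,[0,0,0],[0,0,0]],[0,[0,0,-0.03],[0,0,0]],[0,[0,0,-0.04],[0,0,0]],[0,[0,0,-0.04],[0,0,0]],[0,[0,0,-0.02],[0,0,0]],[0,[-0.03,0,0],[0,0,0]]]' 
python3 -m crank '[[0,[0,-0.045,0],[0,0,0]],[0,[0,-0.045,0],[0,0,0]],[0,[0,-0.045,0],[0,0,0]],[0,[0,0,0],[0,0,0]]]'
python3 - <<'E'
from meas import *
t=snap('top');W=cloud(t)
A=t['color'][130:290,40:270,::-1];cv2.imwrite('pics/c4.png',cv2.resize(A,(800,557),interpolation=cv2.INTER_CUBIC))
objs(t,'top')
E
```

```text
time: 23.45
tool_pos: [0.5852, 0.0728, 0.0559]
ee_rot: [3.142, 0.0, -3.038]
wrist_force: [-0.2, 0.4, 0.1]
width: 0.0527
finger_force: 0.0
time: 24.25
tool_pos: [0.616, 0.076, 0.1929]
ee_rot: [-3.141, 0.01, -3.038]
wrist_force: [-0.2, 0.2, -0.1]
width: 0.0943
finger_force: 0.0
time: 24.65
tool_pos: [0.6289, -0.0641, 0.1849]
ee_rot: [-3.139, -0.001, -3.045]
wrist_force: [-0.2, -0.2, -0.3]
width: 0.094
finger_force: 0.0
top brown 561 px [533. 201.] ztop 0.0446 [ 771.7 -348.7] [ 54.8 105.6] 0.6
top brown 141 px [671. 202.] ztop 0.0691 [ 776.8 -604.1] [45.6  4.4] 25.0
top brown 579 px [429. 268.] ztop 0.0619 [ 656.  -151.5] [ 63.7 110.9] 78.5
top brown 112 px [690. 242.] ztop 0.0680 [ 700.1 -636.4] [35.8  4.1] 24.9
top brown 121 px [720. 255.] ztop 0.0582 [ 672.1 -690. ] [53.9 18.8] 11.4
top brown 841 px [545. 299.] ztop 0.0420 [ 588.1 -369.4] [ 63.7 111.7] 24.8
top brown 874 px [410. 367.] ztop 0.0420 [ 455.6 -121.5] [110.4  63.9] 10.5
top brown 897 px [631. 370.] ztop 0.0422 [ 459.9 -524.3] [ 62.4 112.7] 1.4
top brown 913 px [547. 389.] ztop 0.0421 [ 423.7 -371.6] [110.3  65.3] 4.1
top redgrip 131 px [157. 293.] ztop 0.1441 [568.6 309.4] [59.2 11.6] 84.4
top cover 6413 px [174. 236.] ztop 0.1145 [672.6 298.3] [213.3 271.8] 83.7
top cover 244 px [208. 383.] ztop 0.1093 [421.5 221.9] [  7.5 200.7] 84.2
top bar 103 px [302. 297.] ztop 0.1177 [573.5  70.7] [57.3 14.9] 5.9
top bar 276 px [ 96. 373.] ztop 0.0993 [435.2 420.7] [  5.  182.5] 85.0
top orange 476 px [339. 291.] ztop 0.0190 [597.3  16.6] [117.5  40.2] 5.2
top orange 124 px [320. 287.] ztop 0.0084 [606.5  55.5] [84.1 13.3] 5.1
top mat 241 px [257. 272.] ztop 0.0034 [626.7 175.8] [104.3  29.8] 3.7
top mat 473 px [359. 289.] ztop 0.0039 [602.5 -19.2] [139.4  31.8] 6.6
```

View pics/c4.png

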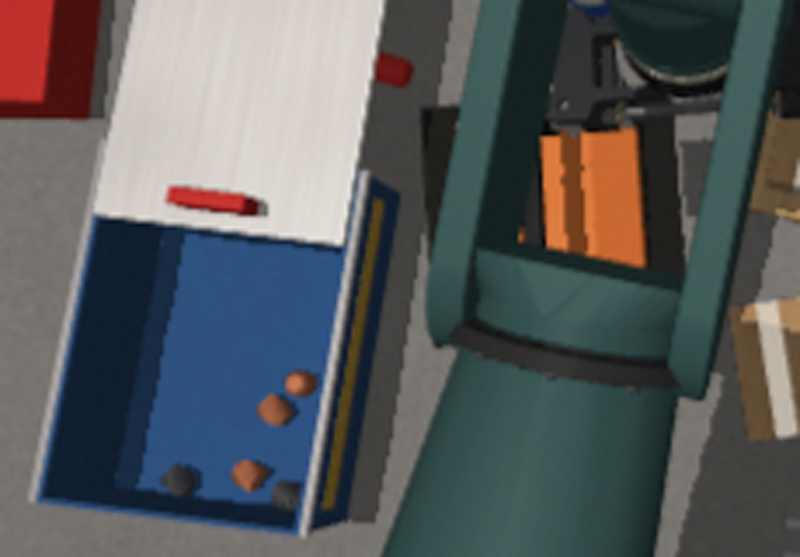

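Five nuts are visible: copper at (300,383), (276,408) and (249,475), dark at (180,480) and (287,494). The near wall may hide the sixth, so I'll look in with the wrist camera from the far side while going for the cover.

```bash
python3 -m crank '[[0,[0,0,-0.035],[0,0,8.5]],[0,[0,0,0],[0,0,8.5]],[0,[0,0,0],[0,0,8.5]],[0,[0,0,0],[0,0,8.5]],[0,[0,0,0],[0,0,8.5]],[0,[0,0,0],[0,0,8.5]],[0,[0,0,0],[0,0,8.5]],[0,[0,0,0],[0,0,8.5]]]' >/dev/null
python3 -m crank '[[0,[0,0,0],[0,0,8.5]],[0,[0,0,0],[0,0,8.5]],[0,[0,0,0],[0,0,8.5]],[0,[0,0,0],[0,0,8]],[0,[0,0,0],[0,0,0]]]' >/dev/null
python3 go.py 480 312 190 84.4
```

```text
t 26.0 pos [628.8 -56.8 220.8] rot [180.   -0.   84.5] w 0.094 q [-0.18  0.27  1.06  0.    1.81 -0.08] F [-0.3 -0.1  0.2]
turn [ 0.  -0.   0.1] shift [ 352.6 -184.    30.8]
```

```bash
python3 -m crank '[[0,[0.035,-0.018,0],[0,0,0]],[0,[0.045,-0.023,0],[0,0,0]],[0,[0.045,-0.024,0],[0,0,0]],[0,[0.045,-0.024,0],[0,0,0]],[0,[0.045,-0.024,0],[0,0,0]],[0,[0.045,-0.024,0],[0,0,0]],[0,[0.045,-0.024,0],[0,0,0]],[0,[0.045,-0.023,0],[0,0,0]]]' >/dev/null
python3 -m crank '[[0,[0,0,0.03],[0,0,0]],[0,[0,0,0],[0,0,0]],[0,[0,0,0],[0,0,0]]]'
python3 - <<'E'
from meas import *
snap('wrist','w4.png');objs(snap('top'),'top')
E
python3 go.py 570.5 309.7 130 84.4
```

```text
time: 27.1
tool_pos: [0.4813, 0.3022, 0.1902]
ee_rot: [-3.14, 0.001, 1.476]
wrist_force: [-0.1, -0.0, 0.9]
width: 0.0941
finger_force: 0.0
top brown 575 px [533. 201.] ztop 0.0446 [ 771.8 -349.6] [107.6  55.4] 89.7
top brown 150 px [671. 201.] ztop 0.0679 [ 777.8 -603. ] [48.3  5.4] 25.4
top brown 79 px [406. 207.] ztop 0.0692 [ 754.5 -106.5] [40.6  7.2] 86.4
top brown 873 px [429. 259.] ztop 0.0618 [ 656.  -151.4] [ 63.8 111. ] 78.7
top brown 119 px [690. 241.] ztop 0.0669 [ 699.9 -636.4] [35.4  4.6] 22.2
top brown 120 px [720. 255.] ztop 0.0576 [ 672.2 -689.6] [54.5 18.8] 9.9
top brown 843 px [545. 299.] ztop 0.0420 [ 587.9 -369.1] [ 63.8 111.1] 24.5
top brown 875 px [410. 368.] ztop 0.0419 [ 455.7 -121.5] [110.5  64. ] 10.5
top brown 897 px [631. 370.] ztop 0.0420 [ 459.8 -523.7] [ 62.3 112. ] 1.5
top brown 910 px [547. 389.] ztop 0.0420 [ 423.7 -371.4] [110.2  64.6] 4.4
top redgrip 132 px [157. 293.] ztop 0.1443 [568.5 309.2] [58.1 11.6] 84.1
top cover 6230 px [178. 237.] ztop 0.1145 [602.8 302.8] [203.1 402.4] 86.8
top cover 88 px [202. 421.] ztop 0.1091 [357.  228.1] [ 7.  70.3
[... 409 characters left out ...]
580.1 127.5] [141.4  42.5] 3.2
top mat 126 px [247. 198.] ztop -0.0002 [781.2 205.1] [39.  48.1] 6.7
top mat 2565 px [302. 304.] ztop 0.0034 [578.9  95.9] [217.4 266.2] 6.4
top mat 248 px [129. 344.] ztop 0.0051 [490.6 407.3] [ 20.2 113.5] 84.1
top mat 408 px [227. 390.] ztop 0.0010 [418.3 212.4] [ 29.  196.8] 84.0
top mat 90 px [116. 398.] ztop 0.0081 [385.8 424.3] [ 6.9 58.2] 83.8
top mat 1385 px [292. 456.] ztop 0.0002 [299.8 107.9] [209. 103.] 22.9
top mat 70 px [340. 561.] ztop 0.0014 [110.   -0.9] [18.2 29.3] 2.8
t 27.2 pos [482.8 301.8 192. ] rot [ 1.799e+02 -1.000e-01  8.440e+01] w 0.094 q [0.46 0.13 1.29 0.   1.73 0.56] F [-0.1  0.5  0. ]
turn [ 0.1 -0.1  0. ] shift [16.4 86.5 62. ]
```

View pics/w4.png

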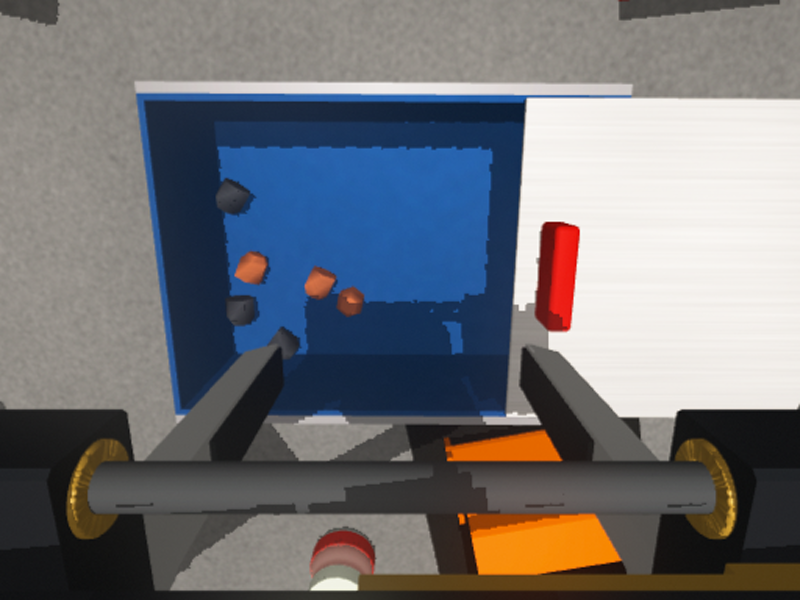

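All six nuts are in the hopper: dark at (233,197), (240,310) and (285,342), copper at (252,267), (320,282) and (350,301). Now I'll close the cover.

```bash
python3 -m crank '[[0,[0.006,0.029,0],[0,0,0]],[0,[0.005,0.029,0.02],[0,0,0]],[0,[0.0055,0.0285,0.02],[0,0,0]],[0,[0,0,0.022],[0,0,0]],[0,[0,0,0.022],[0,0,0]],[0,[0,0,0.021],[0,0,0]],[0,[0,0,0.002],[0,0,0]],[1,[0,0,0],[0,0,0]]]'
python3 -m crank '[[1,[0,0,0],[0,0,0]],[1,[0,0,0],[0,0,0]],[1,[0,0,0],[0,0,0]],[1,[0,0,0],[0,0,0]],[1,[0,0,0],[0,0,0]],[1,[0,0,0],[0,0,0]],[1,[0,0,0],[0,0,0]],[1,[0,0,0],[0,0,0]]]'
python3 -m crank '[[1,[0,0,0],[0,0,0]],[1,[0,0,0],[0,0,0]],[1,[0,0,0],[0,0,0]],[1,[0,0,0],[0,0,0]],[1,[0,0,0],[0,0,0]]]'
python3 go.py 355.3 331.2 85 84.4
```

```text
time: 28.0
tool_pos: [0.5705, 0.3095, 0.0844]
ee_rot: [3.141, -0.0, 1.472]
wrist_force: [0.7, 0.7, 0.2]
width: 0.089
finger_force: 0.0
time: 28.8
tool_pos: [0.5697, 0.3103, 0.0836]
ee_rot: [-3.141, 0.0, 1.473]
wrist_force: [1.1, 0.4, -0.2]
width: 0.0255
finger_force: 0.0
time: 29.3
tool_pos: [0.5701, 0.3102, 0.0837]
ee_rot: [3.141, -0.0, 1.473]
wrist_force: [2.6, 0.2, -0.8]
width: 0.0135
finger_force: 30.0
t 29.3 pos [570.1 310.2  83.7] rot [180.   -0.   84.4] w 0.013 q [ 0.41  0.34  1.25 -0.    1.56  0.51] F [ 2.6  0.2 -0.8]
turn [ 0. -0.  0.] shift [-1.000e-01 -2.158e+02 -1.300e+00]
```

```bash
python3 -m crank '[[1,[0,-0.01,0],[0,0,0]],[1,[0,-0.03,0],[0,0,0]],[1,[0,-0.035,0],[0,0,0]],[1,[0,-0.035,0],[0,0,0]],[1,[0,-0.035,0],[0,0,0]],[1,[0,-0.035,0],[0,0,0]],[1,[0,-0.025,0],[0,0,0]],[1,[0,-0.008,0],[0,0,0]]]' >/dev/null
python3 -m crank '[[1,[0,-0.002,0],[0,0,0]],[1,[0,0,0],[0,0,0]]]'
python3 go.py 355.3 331.2 85 84.4
python3 -m crank '[[0,[0,0,0],[0,0,0]],[0,[0,0,0],[0,0,0]],[0,[0,0,0],[0,0,0]],[0,[0,0,0],[0,0,0]],[0,[0,0,-0.03],[0,0,0]],[0,[0,0,-0.04],[0,0,0]],[0,[0,0,-0.04],[0,0,0]],[0,[0,0,-0.03],[0,0,0]]]'
python3 go.py 455.7 -121.5 180 10.5
```

```text
time: 30.3
tool_pos: [0.3551, 0.3318, 0.0836]
ee_rot: [-3.14, -0.001, 1.474]
wrist_force: [-1.6, 4.1, -1.9]
width: 0.014
finger_force: 30.0
t 30.3 pos [355.1 331.8  83.6] rot [-1.799e+02 -1.000e-01  8.440e+01] w 0.014 q [ 0.63 -0.02  1.66  0.    1.51  0.73] F [-1.6  4.1 -1.9]
turn [-0.1 -0.1  0. ] shift [-0.6  0.3 -1.4]
time: 31.1
tool_pos: [0.3564, 0.3312, 0.2266]
ee_rot: [3.139, -0.002, 1.473]
wrist_force: [1.0, 0.1, 0.2]
width: 0.074
finger_force: 0.0
t 31.1 pos [356.4 331.2 226.6] rot [ 1.799e+02 -1.000e-01  8.440e+01] w 0.074 q [ 0.63 -0.06  1.41 -0.    1.79  0.73] F [1.  0.1 0.2]
turn [ 0.1 -0.2 73.9] shift [ 15.1 463.2  46.6]
```

```bash
python3 -m crank '[[0,[0,0,0],[0,0,8.5]],[0,[0,0,0],[0,0,8.5]],[0,[0,0,0],[0,0,8.5]],[0,[0,0,0],[0,0,8.5]],[0,[0,0,0],[0,0,8.5]],[0,[0,0,0],[0,0,8.5]],[0,[0,0,0],[0,0,8.5]],[0,[0,0,0],[0,0,8.5]]]' >/dev/null
python3 -m crank '[[0,[0,0,0],[0,0,5.9]],[0,[0.001,0.035,0],[0,0,0]],[0,[0.002,0.042,0],[0,0,0]],[0,[0.002,0.042,0],[0,0,0]],[0,[0.002,0.042,0],[0,0,0]],[0,[0.002,0.042,0],[0,0,0]],[0,[0.002,0.042,0],[0,0,0]],[0,[0.002,0.042,0],[0,0,0]]]' >/dev/null
python3 -m crank '[[0,[0.002,0.042,0],[0,0,0]],[0,[0,0.042,0],[0,0,0]],[0,[0,0.042,0],[0,0,0]],[0,[0,0.035,0.02],[0,0,0]],[0,[0,0.015,0.025],[0,0,0]],[0,[0,0,0],[0,0,0]]]' >/dev/null
python3 go.py 455.7 -121.5 80 10.5
python3 - <<'E'
from meas import *
objs(snap('wrist'),'w')
E
```

```text
t 33.3 pos [ 452.8 -122.6  174.7] rot [-179.8    0.4   10.3] w 0.094 q [-0.39 -0.09  1.54 -0.    1.7   1.01] F [ 0.2  1.  -0.4]
turn [-0.2  0.4 -0.2] shift [ 3.1 -0.6 94.7]
w brown 3034 px [488.  33.] ztop 0.0616 [ 624.1 -144.8] [64.7 44.2] 80.0
w brown 3803 px [751. 157.] ztop 0.0417 [ 578.8 -347.5] [64.2 65.3] 24.6
w brown 5314 px [400. 268.] ztop 0.0415 [ 456.7 -121. ] [110.4  64.1] 10.3
w brown 4333 px [711. 357.] ztop 0.0415 [ 424.7 -371. ] [110.   65.7] 4.5
w brown 325 px [230. 321.] ztop 0.0587 [398.9  -3. ] [27.3  5.8] 0.2
w bar 373 px [58. 33.] ztop 0.1178 [557.1  74.4] [10.9 43. ] 84.1
w bar 343 px [84. 21.] ztop 0.1147 [568.4  64. ] [25.7  4.1] 6.8
w orange 1572 px [189.  77.] ztop 0.0079 [563.   60.5] [101.   39.3] 9.9
w orange 296 px [266.  58.] ztop 0.0243 [584.1  -2.3] [83.2  6. ] 5.3
w orange 90 px [265. 144.] ztop 0.0247 [530.9  -7.5] [23.5  5.4] 7.9
w mat 1261 px [29. 68.] ztop 0.0034 [538.4 170.7] [114.   20.3] 4.8
w mat 88 px [314.   7.] ztop 0.0035 [625.3 -27.1] [11.7 11.1] 10.3
```

```bash
python3 -m crank '[[0,[0.003,0,0.04],[0,0,0]],[0,[0,0,0.04],[0,0,0]],[0,[0,0,0.035],[0,0,0]],[0,[0,0,0],[0,0,0]]]' >/dev/null
python3 go.py 456.2 -121.3 -23 10.4
```

```text
t 33.8 pos [ 454.7 -118.2   60. ] rot [-179.7    0.4   10.6] w 0.094 q [-0.38 -0.04  1.72  0.    1.47  1.01] F [-0.3 -0.   0.3]
turn [-0.3  0.4  0.2] shift [ 1.   3.3 83. ]
```

```bash
python3 -m crank '[[0,[0.001,0.003,0.035],[-0.3,0.4,0.2]],[0,[0,0,0.03],[0,0,0]],[0,[0,0,0.014],[0,0,0]],[0,[0,0,0.002],[0,0,0]],[0.5,[0,0,0],[0,0,0]]]' >/dev/null
python3 go.py 456.2 -121.3 -23 10.4
```

```text
t 34.2 pos [ 461.8 -123.9  -14.8] rot [179.6  -0.6  10.4] w 0.089 q [-0.38  0.03  1.81 -0.    1.29  1.01] F [-0.2 -0.1  0.5]
turn [ 0.4 -0.6 -0. ] shift [-5.  -3.5  8.2]
```

```bash
python3 -m crank '[[0,[0,0,0],[0,0,0]],[0,[0,0,0],[0,0,0]]]' >/dev/null
python3 go.py 456.2 -121.3 -23 10.4
python3 -m crank '[[0,[0,0,0],[0,0,0]]]' >/dev/null
python3 go.py 456.2 -121.3 -23 10.4
```

```text
t 34.5 pos [ 461.5 -124.2  -15.3] rot [179.6  -0.6  10.3] w 0.094 q [-0.38  0.03  1.81 -0.    1.29  1.01] F [-0.4 -0.6 -0.4]
turn [ 0.4 -0.6 -0.1] shift [-4.7 -3.8  7.7]
t 34.5 pos [ 460.8 -124.   -16.1] rot [179.6  -0.5  10.3] w 0.094 q [-0.38  0.03  1.81 -0.    1.29  1.01] F [ 0.5 -0.2  0.2]
turn [ 0.4 -0.5 -0.1] shift [-4.  -3.5  6.9]
```

```bash
python3 -m crank '[[0,[-0.004,-0.003,0.003],[0.4,-0.5,0]],[0,[0,0,0],[0,0,0]],[0,[0,0,0],[0,0,0]]]' >/dev/null
python3 go.py 456.2 -121.3 -23 10.4
```

```text
t 34.9 pos [ 455.1 -121.4  -20.6] rot [-1.799e+02  1.000e-01  1.030e+01] w 0.094 q [-0.38  0.04  1.82  0.    1.29  1.01] F [-0.2  0.4  1.2]
turn [-0.1  0.1 -0.1] shift [1.1 0.1 2.4]
```

```bash
python3 -m crank '[[0.2,[0.001,0,0.001],[0,0,0]],[0.3,[0,0,0],[0,0,0]],[0.5,[0,0,0],[0,0,0]],[1,[0,0,0],[0,0,0]],[1,[0,0,0],[0,0,0]],[1,[0,0,0],[0,0,0]],[1,[0,0,0],[0,0,0]],[1,[0,0,0],[0,0,0]]]'
python3 -m crank '[[1,[0,0,-0.01],[0,0,0]],[1,[0,0,-0.03],[0,0,0]],[1,[0,0,-0.04],[0,0,0]],[1,[0,0,-0.04],[0,0,0]],[1,[0,0,-0.03],[0,0,0]],[1,[0,0,0],[0,0,0]],[1,[0,0,0],[0,0,0]],[1,[0,0,0],[0,0,0]]]'
python3 go.py 656.2 -151.5 120 -11.4
```

```text
time: 35.65
tool_pos: [0.4564, -0.1212, -0.0214]
ee_rot: [-3.14, 0.002, 0.18]
wrist_force: [0.3, 1.0, 0.0]
width: 0.0644
finger_force: 30.0
time: 36.45
tool_pos: [0.4548, -0.1208, 0.1255]
ee_rot: [-3.137, 0.007, 0.18]
wrist_force: [-0.4, 0.0, -5.0]
width: 0.0639
finger_force: 30.0
t 36.5 pos [ 454.8 -120.8  125.5] rot [-179.7    0.4   10.3] w 0.064 q [-0.38 -0.07  1.62  0.    1.6   1.01] F [-0.4  0.  -5. ]
turn [-0.2  0.4 21.7] shift [203.5  -9.7   5.5]
```

```bash
python3 -m crank '[[1,[0,0,0],[0,0,7.2]],[1,[0,0,0],[0,0,7.2]],[1,[0,0,0],[0,0,7.2]],[1,[0.03,-0.001,0],[0,0,0]],[1,[0.035,-0.002,0],[0,0,0]],[1,[0.035,-0.002,0],[0,0,0]],[1,[0.035,-0.002,0],[0,0,0]],[1,[0.035,-0.001,0],[0,0,0]]]' >/dev/null
python3 -m crank '[[1,[0.025,-0.001,0],[0,0,0]],[1,[0.008,0,0],[0,0,0]],[1,[0,0,0],[0,0,0]],[1,[0,0,0],[0,0,0]]]' >/dev/null
python3 go.py 656.2 -151.5 70 -11.3
python3 - <<'E'
from meas import *
objs(snap('scene'),'s')
E
```

```text
t 37.6 pos [ 655.9 -152.   126.4] rot [-179.9    0.4  -11.3] w 0.064 q [-0.31  0.38  1.1   0.    1.66  1.46] F [-0.5 -0.5 -5. ]
turn [-0.1  0.4  0. ] shift [ 0.2 -0.6 56.4]
s brown 1150 px [415. 375.] ztop 0.0614 [ 657. -152.] [ 66.3 113.3] 77.6
s brown 984 px [216. 391.] ztop 0.0412 [ 422.8 -371.4] [115.1  66.3] 4.4
s brown 168 px [485. 403.] ztop 0.0692 [ 778.9 -137.2] [ 7.5 37.8] 82.7
s brown 1175 px [290. 443.] ztop 0.0413 [ 588.7 -368.8] [ 65.1 113.5] 25.2
s brown 1319 px [150. 466.] ztop 0.0412 [ 460.3 -523.9] [ 67.3 111.9] 3.2
s brown 909 px [396. 501.] ztop 0.0444 [ 771.9 -350.3] [ 56.1 107.5] 0.0
s cover 2495 px [498. 187.] ztop 0.1145 [474.6 318.8] [218.9 284.3] 84.4
s bar 140 px [484. 268.] ztop 0.1169 [629.9  75.9] [63.9 18.6] 9.6
s orange 976 px [468. 299.] ztop 0.0108 [602.   86.6] [ 84.8 209.5] 32.8
s orange 81 px [501. 293.] ztop 0.0266 [652.4 124.7] [20.9 65.6] 25.7
s mat 81 px [480. 132.] ztop 0.0051 [263. 655.] [89.8 18.3] 69.9
s mat 564 px [490. 326.] ztop 0.0036 [658.6  80.8] [ 60.6 216.9] 6.5
```

```bash
python3 -m crank '[[1,[0,0,0.03],[0,0.4,0]],[1,[0,0,0.03],[0,0,0]],[1,[0,0,0.02],[0,0,0]],[1,[0,0,0],[0,0,0]],[1,[0,0,0],[0,0,0]],[1,[0,0,0],[0,0,0]]]' >/dev/null
python3 go.py 656.3 -151.7 41 -11.3
```

```text
t 38.3 pos [ 658.9 -152.8   51. ] rot [-180.    -0.5  -11.3] w 0.063 q [-0.31  0.41  1.22  0.    1.51  1.46] F [ 0.4  0.9 -3.8]
turn [-0.  -0.5  0. ] shift [-2.7 -0.6 10. ]
```

```bash
python3 -m crank '[[1,[-0.002,0,0.005],[0,-0.4,0]],[1,[0,0,0],[0,0,0]],[1,[0,0,0],[0,0,0]]]' >/dev/null
python3 go.py 656.3 -151.7 41 -11.3; python3 go.py; python3 -m crank '[[1,[0,0,0],[0,0,0]]]'
```

```text
t 38.6 pos [ 655.9 -152.    43.5] rot [-1.799e+02  1.000e-01 -1.130e+01] w 0.064 q [-0.31  0.41  1.23  0.    1.5   1.46] F [ 0.9  0.3 -5. ]
turn [-0.1  0.1  0. ] shift [ 0.3 -0.4  2.5]
t 38.6 pos [ 655.9 -152.    43.5] rot [-1.799e+02  1.000e-01 -1.130e+01] w 0.064 q [-0.31  0.41  1.23  0.    1.5   1.46] F [ 0.9  0.3 -5. ]
time: 38.7
tool_pos: [0.6559, -0.152, 0.0434]
ee_rot: [-3.141, 0.002, -0.197]
wrist_force: [0.5, 0.1, -4.9]
width: 0.0639
finger_force: 30.0
```

Level and centred. I'll lower to contact, release and rise.

```bash
python3 -m crank '[[1,[0,0,0.0015],[0,0,0]],[1,[0,0,0.001],[0,0,0]],[1,[0,0,0],[0,0,0]]]'
python3 -m crank '[[0.2,[0,0,0],[0,0,0]],[0.2,[0,0,0],[0,0,0]],[0,[0,0,0],[0,0,0]],[0,[0,0,0],[0,0,0]],[0,[0,0,0],[0,0,0]],[0,[0,0,0],[0,0,0]],[0,[0,0,0],[0,0,0]]]'
python3 -m crank '[[0,[0,0,-0.02],[0,0,0]],[0,[0,0,-0.04],[0,0,0]],[0,[0,0,-0.04],[0,0,0]],[0,[0,0,-0.03],[0,0,0]],[0,[-0.04,0,0],[0,0,0]],[0,[-0.04,0,0],[0,0,0]],[0,[-0.04,0,0],[0,0,0]],[0,[0,0,0],[0,0,0]]]'
python3 - <<'E'
from meas import *
s=open('meas.py').read()
exec(s.replace('z<0.075','z<0.13').replace("objs","objs2"))
objs2(snap('scene'),'s');objs2(snap('top'),'t')
E
python3 go.py 423.7 -371.4 90 4.4
```

```text
time: 39.0
tool_pos: [0.6559, -0.152, 0.0407]
ee_rot: [-3.141, 0.002, -0.197]
wrist_force: [-0.5, 0.1, -4.5]
width: 0.064
finger_force: 30.0
time: 39.7
tool_pos: [0.6558, -0.1519, 0.0407]
ee_rot: [-3.14, 0.002, -0.197]
wrist_force: [0.2, 0.2, -0.6]
width: 0.0941
finger_force: 0.0
time: 40.5
tool_pos: [0.5338, -0.1273, 0.1703]
ee_rot: [-3.14, 0.006, -0.197]
wrist_force: [-0.6, 0.4, -0.4]
width: 0.0939
finger_force: 0.0
s brown 1760 px [415. 365.] ztop 0.1035 [ 654.3 -152.6] [ 67.2 115.9] 79.1
s brown 520 px [490. 386.] ztop 0.1170 [ 784.6 -117.8] [36.5 25.8] 15.2
s brown 983 px [216. 391.] ztop 0.0413 [ 423.1 -370.6] [114.   66.7] 3.9
s brown 1172 px [290. 443.] ztop 0.0413 [ 588.3 -368.2] [ 65.1 114.6] 24.5
s brown 1308 px [151. 466.] ztop 0.0413 [ 460.1 -524. ] [ 68.1 110.2] 2.7
s brown 911 px [397. 501.] ztop 0.0444 [ 772.5 -350. ] [ 54.8 109.7] 0.1
s redgrip 112 px [440. 150.] ztop 0.1430 [356.5 328. ] [60.8 14.9] 79.9
s cover 3050 px [487. 185.] ztop 0.1146 [475.1 318.2] [218.  283.9] 84.7
s bar 510 px [457.  95.] ztop 0.1283 [213.5 608.6] [194.4 100.9] 27.2
s bar 352 px [461. 25
[... 1164 characters left out ...]
84.8  54. ] [145.6  19.7] 5.9
t orange 476 px [337. 287.] ztop 0.0170 [593.2  16.5] [137.3  41.7] 6.4
t orange 692 px [280. 298.] ztop 0.0177 [580.2 127.4] [141.1  42. ] 3.1
t mat 308 px [341. 253.] ztop 0.0038 [659.   30.9] [ 69.1 110.3] 1.0
t mat 1120 px [277. 314.] ztop 0.0038 [578.2 111.2] [209.5 143.6] 7.3
t mat 109 px [237. 313.] ztop 0.0036 [551.8 210.9] [ 5. 96.] 84.7
t mat 203 px [224. 389.] ztop 0.0043 [410.1 225. ] [  6.  172.9] 84.2
t mat 171 px [ 17. 516.] ztop 0.0091 [167.4 587. ] [ 10.5 136.4] 74.9
t 40.6 pos [ 538.1 -128.6  171.4] rot [-179.9    0.   -11.3] w 0.094 q [-0.34  0.1   1.36  0.    1.69  1.43] F [ 0.3 -0.7  0.2]
turn [ -0.1   0.  -15.7] shift [-132.7  233.3   81.4]
```

```bash
python3 -m crank '[[0,[0,0,0],[0,0,-7.9]],[0,[0,0,0],[0,0,-7.8]],[0,[-0.022,0.038,0],[0,0,0]],[0,[-0.022,0.039,0],[0,0,0]],[0,[-0.022,0.039,0],[0,0,0]],[0,[-0.022,0.039,0],[0,0,0]],[0,[-0.022,0.039,0],[0,0,0]],[0,[-0.022,0.039,0],[0,0,0]]]' >/dev/null
python3 -m crank '[[0,[0,0,0.04],[0,0,0]],[0,[0,0,0.04],[0,0,0]],[0,[0,0,0],[0,0,0]],[0,[0,0,0],[0,0,0]],[0,[0,0,0],[0,0,0]]]' >/dev/null
python3 go.py 423.7 -371.4 -22 4.4
python3 - <<'E'
from meas import *
objs(snap('wrist'),'w')
E
```

```text
t 41.9 pos [ 426.5 -372.5   93.7] rot [ 1.799e+02 -1.000e-01  4.500e+00] w 0.094 q [-0.82  0.15  1.46 -0.    1.54  0.68] F [-0.7 -0.5 -0.2]
turn [ 0.1 -0.1  0.1] shift [ -2.7  -1.3 115.7]
w brown 5730 px [407.  34.] ztop 0.0415 [ 579.5 -373.1] [ 45.8 110.3] 23.7
w brown 9404 px [673. 267.] ztop 0.0416 [ 460.3 -524.7] [ 64.8 112.2] 2.7
w brown 8577 px [398. 306.] ztop 0.0414 [ 424.1 -371.3] [111.1  64.2] 4.1
```

```bash
python3 -m crank '[[0,[-0.0025,-0.001,0.035],[0,0,0]],[0,[0,0,0.035],[0,0,0]],[0,[0,0,0.03],[0,0,0]],[0,[0,0,0.012],[0,0,0]],[0,[0,0,0],[0,0,0]],[0,[0,0,0],[0,0,0]]]' >/dev/null
python3 go.py 423.9 -371.4 -21.5 4.3
```

```text
t 42.5 pos [ 423.2 -371.4  -18.8] rot [179.9  -0.    4.4] w 0.094 q [-0.82  0.23  1.6  -0.    1.32  0.67] F [-0.8  0.3  0.3]
turn [ 0.1 -0.   0.1] shift [0.7 0.1 2.7]
```

```bash
python3 -m crank '[[0.2,[0.0005,0,0.001],[0,0,0]],[0.3,[0,0,0],[0,0,0]],[0.5,[0,0,0],[0,0,0]],[1,[0,0,0],[0,0,0]],[1,[0,0,0],[0,0,0]],[1,[0,0,0],[0,0,0]],[1,[0,0,0],[0,0,0]],[1,[0,0,0],[0,0,0]]]'
python3 -m crank '[[1,[0,0,-0.01],[0,0,0]],[1,[0,0,-0.03],[0,0,0]],[1,[0,0,-0.04],[0,0,0]],[1,[0,0,-0.04],[0,0,0]],[1,[0,0,-0.04],[0,0,0]],[1,[0,0,-0.02],[0,0,7.8]],[1,[0,0,0],[0,0,7.8]],[1,[0,0,0],[0,0,0]]]' >/dev/null
python3 go.py 656.2 -151.8 90 -11.4
```

```text
time: 43.35
tool_pos: [0.4226, -0.3707, -0.0216]
ee_rot: [-3.141, 0.001, 0.077]
wrist_force: [-0.2, -1.4, 4.0]
width: 0.0637
finger_force: 30.0
t 44.1 pos [ 422.3 -369.6  157.7] rot [-179.9    0.2  -11.2] w 0.064 q [-0.82  0.12  1.36  0.    1.67  0.95] F [-0.1  1.1 -4. ]
turn [-0.1  0.2  0.2] shift [ 186.2 -259.7   67.7]
```

```bash
python3 -m crank '[[1,[0.02,-0.026,0],[0,0,0]],[1,[0.025,-0.034,0],[0,0,0]],[1,[0.025,-0.035,0],[0,0,0]],[1,[0.025,-0.035,0],[0,0,0]],[1,[0.025,-0.035,0],[0,0,0]],[1,[0.025,-0.035,0],[0,0,0]],[1,[0.025,-0.035,0],[0,0,0]],[1,[0.015,-0.025,0],[0,0,0]]]' >/dev/null
python3 -m crank '[[1,[0,0,0.025],[0,0,0]],[1,[0,0,0.025],[0,0,0]],[1,[0,0,0],[0,0,0]],[1,[0,0,0],[0,0,0]]]' >/dev/null
python3 go.py 655 -151.5 83 -11.4
```

```text
t 45.4 pos [ 653.  -150.5  105.4] rot [-179.9    0.4  -11.1] w 0.064 q [-0.31  0.38  1.15  0.    1.62  1.45] F [ 0.1  0.2 -3.7]
turn [-0.1  0.4  0.3] shift [ 2.2  0.6 22.4]
```

```bash
python3 -m crank '[[1,[0.002,0.0005,0.01],[0,0.2,0.3]],[1,[0,0,0.008],[0,0,0]],[1,[0,0,0],[0,0,0]],[1,[0,0,0],[0,0,0]],[1,[0,0,0],[0,0,0]]]' >/dev/null
python3 go.py 655 -151.5 83 -11.4
```

```text
t 45.9 pos [ 656.5 -152.1   90.3] rot [-1.799e+02 -1.000e-01 -1.150e+01] w 0.064 q [-0.31  0.39  1.17  0.    1.59  1.46] F [ 0.4 -0.1 -4.2]
turn [-0.1 -0.1 -0.1] shift [-1.6 -0.3  7.3]
```

```bash
python3 -m crank '[[1,[-0.0015,0,0.004],[0,0,0]],[1,[0,0,0.002],[0,0,0]],[1,[0,0,0.001],[0,0,0]],[1,[0,0,0],[0,0,0]]]'
python3 go.py 655 -151.5 83 -11.4
```

```text
time: 46.25
tool_pos: [0.6547, -0.1515, 0.0826]
ee_rot: [-3.141, -0.001, -0.2]
wrist_force: [-0.0, -0.2, -2.3]
width: 0.0636
finger_force: 30.0
t 46.2 pos [ 654.7 -151.5   82.6] rot [-1.799e+02 -1.000e-01 -1.150e+01] w 0.064 q [-0.31  0.39  1.18  0.    1.57  1.46] F [-0.  -0.2 -2.3]
turn [-0.1 -0.1 -0.1] shift [ 0.2 -0.1 -0.4]
```

```bash
python3 -m crank '[[0.2,[0,0,0],[0,0,0]],[0.2,[0,0,0],[0,0,0]],[0,[0,0,0],[0,0,0]],[0,[0,0,0],[0,0,0]],[0,[0,0,0],[0,0,0]],[0,[0,0,0],[0,0,0]],[0,[0,0,0],[0,0,0]]]'
python3 -m crank '[[0,[0,0,-0.02],[0,0,0]],[0,[0,0,-0.04],[0,0,0]],[0,[0,0,-0.04],[0,0,0]],[0,[0,0,-0.03],[0,0,0]],[0,[-0.04,0.02,0],[0,0,0]],[0,[-0.04,0.03,0],[0,0,0]],[0,[-0.04,0.03,0],[0,0,0]],[0,[-0.04,0.03,0],[0,0,0]]]' >/dev/null
python3 -m crank '[[0,[-0.04,0.03,0],[0,0,0]],[0,[-0.04,0.03,0],[0,0,0]],[0,[0,0.03,0],[0,0,0]],[0,[0,0.03,0],[0,0,0]],[0,[0,0,0],[0,0,0]]]'
python3 - <<'E'
from meas import *
s=open('meas.py').read()
exec(s.replace('z<0.075','z<0.16').replace("objs","objs2"))
import io,contextlib
for n in('scene','top'):
    b=io.StringIO()
    with contextlib.redirect_stdout(b): objs2(snap(n,'e_%s.png'%n),n)
    print('\n'.join(l for l in b.getvalue().split('\n') if any(k in l for k in(' brown',' redgrip',' cover',' bar',' orange'))))
E
python3 go.py
```

```text
time: 46.95
tool_pos: [0.6548, -0.1516, 0.0826]
ee_rot: [-3.14, -0.001, -0.2]
wrist_force: [0.5, 0.5, 0.2]
width: 0.0939
finger_force: 0.0
time: 48.25
tool_pos: [0.3722, -0.3319, 0.2118]
ee_rot: [-3.141, -0.001, -0.205]
wrist_force: [0.5, -0.2, -0.2]
width: 0.0943
finger_force: 0.0
scene brown 2396 px [416. 355.] ztop 0.1454 [ 655.1 -152.6] [ 67.7 113.6] 78.2
scene brown 528 px [490. 385.] ztop 0.1205 [ 786.3 -116. ] [33.8 26.7] 24.1
scene brown 1158 px [290. 443.] ztop 0.0413 [ 588.6 -368.5] [ 65.4 113.8] 25.3
scene brown 1311 px [150. 467.] ztop 0.0412 [ 460.  -524.1] [ 68.4 111.2] 2.5
scene brown 919 px [397. 501.] ztop 0.0443 [ 772.3 -349.7] [ 55.2 109.6] 0.1
scene redgrip 111 px [440. 150.] ztop 0.1439 [356.2 330. ] [53.6 14.9] 83.2
scene cover 3181 px [484. 184.] ztop 0.1145 [474.6 319.2] [217.6 282.4] 83.9
scene bar 568 px [460.  96.] ztop 0.1274 [211.6 610.6] [195.   98.4] 26.6
scene bar 84 px [270. 173.] ztop 0.1301 [133.1  44.1] [62.2 11. ] 34.5
scene bar 340 px [469. 274.] ztop 0.1172 [623.8  47.6] [146.8  20.2] 2.6
scene orange 1647 px [464. 311.] ztop 0.0112 [621.3  52.3
[... 637 characters left out ...]
x [133. 423.] ztop 0.1444 [354.1 330.8] [57.1 13.9] 83.9
top cover 8320 px [152. 351.] ztop 0.1147 [472.1 320.3] [213.7 283. ] 84.2
top bar 76 px [682. 194.] ztop 0.1033 [ 777. -604.] [41.6  5.1] 24.3
top bar 110 px [317. 240.] ztop 0.1176 [668.8  48.6] [52.  13.4] 2.9
top bar 177 px [317. 286.] ztop 0.1176 [591.3  43.3] [89.8 11.2] 2.4
top orange 641 px [353. 276.] ztop 0.0184 [624.2  -8.3] [141.7  41.3] 3.5
top orange 695 px [294. 278.] ztop 0.0188 [618.4 101.8] [141.6  44.4] 3.0
top orange 251 px [334. 277.] ztop 0.0084 [620.3  27.9] [146.2  20.3] 4.0
t 48.4 pos [ 373.4 -329.3  212. ] rot [-1.799e+02 -1.000e-01 -1.160e+01] w 0.094 q [-0.84 -0.03  1.41  0.    1.76  0.93] F [ 0.3 -0.3  0.6]
```

View pics/e_scene.png

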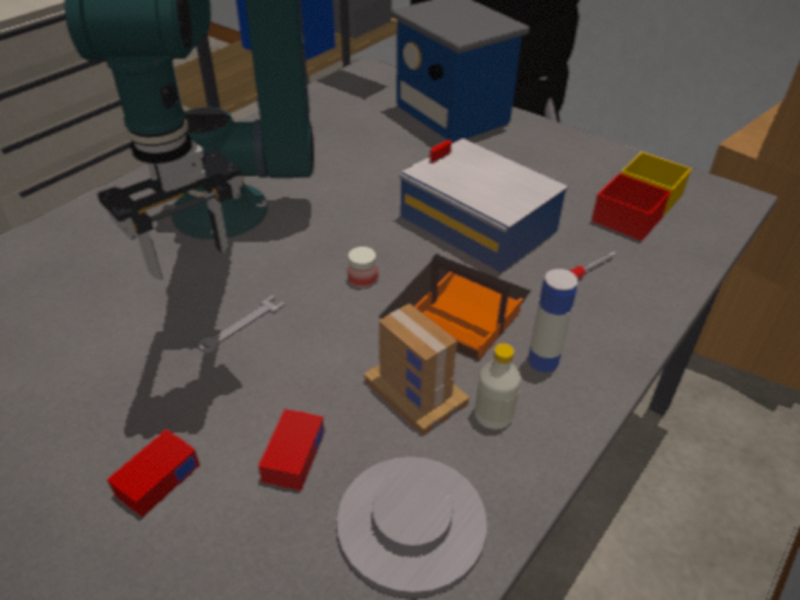

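The tray has been knocked aside. Its bar, at (470,275) in the scene view, is now near (622,47) with yaw about 3°, where the mat centre is (585.5,73). The two stacked cartons are flush at (655,-152) and the cover is shut. The tray is still within tolerance, but I'll set it back centrally.

```bash
python3 -m crank '[[0,[0,0,0],[0,0,-7.5]],[0,[0,0,0],[0,0,-7.1]],[0,[0.027,-0.042,0],[0,0,0]],[0,[0.027,-0.042,0],[0,0,0]],[0,[0.027,-0.042,0],[0,0,0]],[0,[0.027,-0.042,0],[0,0,0]],[0,[0.027,-0.042,0],[0,0,0]],[0,[0.027,-0.042,0],[0,0,0]]]' >/dev/null
python3 -m crank '[[0,[0.027,-0.042,0],[0,0,0]],[0,[0.027,-0.042,0],[0,0,0]],[0,[0.015,-0.02,0],[0,0,0]],[0,[0,0,0.03],[0,0,0]],[0,[0,0,0.015],[0,0,0]],[0,[0,0,0],[0,0,0]],[0,[0,0,0],[0,0,0]]]' >/dev/null
python3 - <<'E'
from meas import *
objs(snap('wrist'),'w');objs(snap('top'),'t')
E
python3 go.py 621.5 46.8 54 3
```

```text
w brown 950 px [636.  20.] ztop 0.0693 [ 755.8 -101.1] [39.   7.5] 75.7
w brown 1957 px [649. 187.] ztop 0.0683 [ 662.4 -120.2] [  2.8 109.6] 79.0
w cover 6611 px [ 49. 329.] ztop 0.1142 [557.1 243.1] [ 59.8 102.2] 83.6
w cover 1074 px [114. 333.] ztop 0.1087 [554.7 209.3] [ 8.1 94.3] 84.6
w bar 74 px [400. 126.] ztop 0.1173 [682.   45.1] [16.8  2.4] 3.1
w bar 786 px [390. 333.] ztop 0.1176 [574.3  45.8] [53.  15.6] 3.1
w orange 4979 px [442. 249.] ztop 0.0114 [620.    2.8] [158.1  73. ] 3.2
w orange 108 px [353. 125.] ztop 0.0193 [690.4  78.6] [ 1.6 28.8] 3.1
w orange 3077 px [322. 268.] ztop 0.0200 [604.1  95.3] [118.6  68.7] 3.6
w mat 2373 px [233. 257.] ztop 0.0033 [591.1 173. ] [168.1  32.1] 10.7
w mat 2449 px [438. 361.] ztop 0.0034 [511.6  24.5] [ 50.8 136.1] 5.6
w mat 313 px [299. 381.] ztop 0.0033 [488.7 114.3] [39.6 28.8] 86.3
t brown 571 px [533. 201.] ztop 0.0445 [ 771.7 -348.8] [109.1  56.1] 89.7
t brown 132 px [671. 203.] ztop 0.0661 [ 773.9 -605.2] [39.3  5.2] 28.2
t brown 90 px [406. 206.] ztop 0.0715 [ 755.4 -104.9] [43.8  9.8] 85.0
t brown 119 px [690. 242.] ztop 0.
[... 217 characters left out ...]
.0422 [ 459.9 -524.3] [ 62.4 112.9] 1.3
t redgrip 145 px [133. 423.] ztop 0.1445 [354.3 330.2] [57.3 13.6] 85.5
t cover 5107 px [128. 355.] ztop 0.1147 [473.9 335.9] [182.8 282.8] 84.6
t cover 106 px [222. 299.] ztop 0.1097 [562.2 207.7] [81.8 12.5] 0.5
t bar 82 px [318. 300.] ztop 0.1179 [567.9  42.3] [43.4 11.5] 2.7
t orange 439 px [342. 302.] ztop 0.0111 [577.4   9.5] [58.8 81.8] 2.8
t mat 676 px [267. 321.] ztop 0.0038 [536.6 155.2] [133.1  52.3] 3.5
t mat 787 px [342. 334.] ztop 0.0038 [524.1  12.6] [ 79.9 111.7] 4.9
t 50.0 pos [585.5  38.3 169.4] rot [-180.    -0.2    3.1] w 0.094 q [-0.03  0.17  1.28  0.    1.69  1.49] F [-0.   0.3 -0.4]
turn [-0.  -0.2  0.1] shift [ 36.4  -6.6 115.4]
```

```bash
python3 -m crank '[[0,[0.018,-0.004,0],[0,0,0]],[0,[0.0185,-0.004,0],[0,0,0]],[0,[0,0,0.03],[0,0,0]],[0,[0,0,0.03],[0,0,0]],[0,[0,0,0.03],[0,0,0]],[0,[0,0,0.024],[0,0,0]],[0.5,[0,0,0],[0,0,0]],[0.6,[0,0,0],[0,0,0]]]'
python3 -m crank '[[0.7,[0,0,0],[0,0,0]],[0.7,[0,0,0],[0,0,0]],[0.7,[0,0,0],[0,0,0]],[0.7,[0,0,0],[0,0,0]],[0.8,[0,0,0],[0,0,0]],[1,[0,0,0],[0,0,0]],[1,[0,0,0],[0,0,0]],[1,[0,0,0],[0,0,0]]]'
python3 -m crank '[[1,[0,0,0],[0,0,0]],[1,[0,0,0],[0,0,0]],[1,[0,0,0],[0,0,0]]]'
python3 go.py 585.5 73 64 6.2
```

```text
time: 50.75
tool_pos: [0.6218, 0.0484, 0.0552]
ee_rot: [-3.141, -0.003, 0.054]
wrist_force: [0.5, -0.9, 0.4]
width: 0.0814
finger_force: 0.0
time: 51.55
tool_pos: [0.6211, 0.0488, 0.0537]
ee_rot: [-3.141, -0.001, 0.054]
wrist_force: [-0.9, -1.1, 0.6]
width: 0.017
finger_force: 0.6
time: 51.85
tool_pos: [0.6211, 0.0487, 0.0536]
ee_rot: [-3.141, -0.001, 0.054]
wrist_force: [0.9, -1.0, -0.9]
width: 0.0159
finger_force: 30.0
t 51.9 pos [621.1  48.7  53.6] rot [-1.8e+02 -1.0e-01  3.1e+00] w 0.016 q [-0.01  0.29  1.36  0.    1.48  1.5 ] F [ 0.9 -1.  -0.9]
turn [-0.  -0.1 -3.1] shift [-32.8 -28.  -10.4]
```

```bash
python3 -m crank '[[1,[0,0,-0.01],[0,0,0]],[1,[0,0,-0.01],[0,0,-3.1]],[1,[-0.011,-0.0095,0],[0,0,0]],[1,[-0.011,-0.0095,0],[0,0,0]],[1,[-0.011,-0.009,0],[0,0,0]],[1,[0,0,0.01],[0,0,0]],[1,[0,0,0.006],[0,0,0]],[1,[0,0,0],[0,0,0]]]'
python3 go.py 585.5 73 53.6 6.2
```

```text
time: 52.65
tool_pos: [0.5841, 0.0729, 0.0555]
ee_rot: [-3.141, 0.002, 0.108]
wrist_force: [0.4, 0.3, -2.5]
width: 0.0159
finger_force: 30.0
t 52.6 pos [584.1  72.9  55.5] rot [-1.8e+02  1.0e-01  6.2e+00] w 0.016 q [0.03 0.22 1.45 0.   1.48 1.49] F [ 0.4  0.3 -2.5]
turn [-0.   0.1  0. ] shift [1.4 0.  1.9]
```

```bash
python3 -m crank '[[1,[0,0,0.0015],[0,0,0]],[1,[0,0,0.0005],[0,0,0]],[0,[0,0,0],[0,0,0]],[0,[0,0,0],[0,0,0]],[0,[0,0,0],[0,0,0]],[0,[0,0,0],[0,0,0]],[0,[0,0,0],[0,0,0]],[0,[0,0,0],[0,0,0]]]'
python3 -m crank '[[0,[0,0,0],[0,0,0]],[0,[0,0,0],[0,0,0]],[0,[0,0,0],[0,0,0]],[0,[0,0,-0.03],[0,0,0]],[0,[0,0,-0.04],[0,0,0]],[0,[0,0,-0.04],[0,0,0]],[0,[0,0,-0.04],[0,0,0]],[0,[-0.04,0,0],[0,0,0]]]' >/dev/null
python3 -m crank '[[0,[-0.04,0,0],[0,0,0]],[0,[-0.04,0,0],[0,0,0]],[0,[-0.04,0,0],[0,0,0]],[0,[-0.04,0,0],[0,0,0]],[0,[-0.04,0,0],[0,0,0]],[0,[0,0,0],[0,0,0]]]'
python3 - <<'E'
from meas import *
s=open('meas.py').read()
exec(s.replace('z<0.075','z<0.16').replace("objs","objs2"))
import io,contextlib
for n in('scene','top'):
    b=io.StringIO()
    with contextlib.redirect_stdout(b): objs2(snap(n,'f_%s.png'%n),n)
    print('\n'.join(l for l in b.getvalue().split('\n') if any(k in l for k in(' brown',' redgrip',' cover',' bar',' orange'))))
E
```

```text
time: 53.45
tool_pos: [0.5854, 0.0731, 0.0559]
ee_rot: [-3.141, -0.002, 0.109]
wrist_force: [-0.1, -0.5, -0.3]
width: 0.0601
finger_force: 0.0
time: 54.85
tool_pos: [0.3436, 0.0469, 0.2063]
ee_rot: [-3.141, -0.004, 0.108]
wrist_force: [-0.7, 0.8, -0.6]
width: 0.0938
finger_force: 0.0
scene brown 2391 px [416. 355.] ztop 0.1454 [ 655.3 -152.6] [ 67.8 113.5] 78.4
scene brown 539 px [490. 385.] ztop 0.1200 [ 785.8 -114.9] [36.9 26.9] 21.7
scene brown 1182 px [290. 443.] ztop 0.0413 [ 588.2 -368.9] [ 65.2 113.6] 24.5
scene brown 1321 px [150. 466.] ztop 0.0412 [ 460.2 -524. ] [ 67.5 110.4] 3.1
scene brown 909 px [397. 501.] ztop 0.0444 [ 772.7 -350. ] [ 54.5 109.4] 0.1
scene redgrip 111 px [440. 150.] ztop 0.1427 [356.3 328.6] [61.  15.6] 83.1
scene cover 3178 px [483. 184.] ztop 0.1146 [475.  319.2] [217.5 282.9] 84.6
scene bar 556 px [458.  96.] ztop 0.1284 [210.5 611.5] [190.8  95.2] 28.0
scene bar 355 px [461. 259.] ztop 0.1171 [588.   72.1] [148.   23.6] 5.0
scene orange 1828 px [457. 296.] ztop 0.0128 [574.9  85.2] [173.  184.9] 5.9
top brown 517 px [407. 190.] ztop 0.1495 [ 782.  
[... 353 characters left out ...]
ztop 0.0420 [ 588.  -369.2] [ 63.7 110.8] 24.5
top brown 895 px [631. 370.] ztop 0.0422 [ 459.9 -524.2] [ 62.3 112.4] 1.3
top redgrip 142 px [133. 423.] ztop 0.1448 [353.7 330.1] [58.4 13.7] 85.6
top cover 8198 px [152. 350.] ztop 0.1147 [472.2 320.5] [213.6 282.7] 84.5
top bar 76 px [682. 194.] ztop 0.1025 [ 776.6 -603.5] [41.3  3.9] 23.6
top bar 306 px [301. 288.] ztop 0.1177 [584.6  70.6] [147.3  16. ] 7.4
top orange 135 px [319. 277.] ztop 0.0081 [620.4  59. ] [75.5 19.3] 5.2
top orange 634 px [340. 293.] ztop 0.0189 [592.   15.9] [141.3  41.8] 6.5
top orange 681 px [281. 297.] ztop 0.0183 [580.4 126.4] [141.5  42.2] 4.6
top orange 102 px [322. 318.] ztop 0.0081 [545.  49.] [65. 15.] 0.0
```

View pics/f_scene.png

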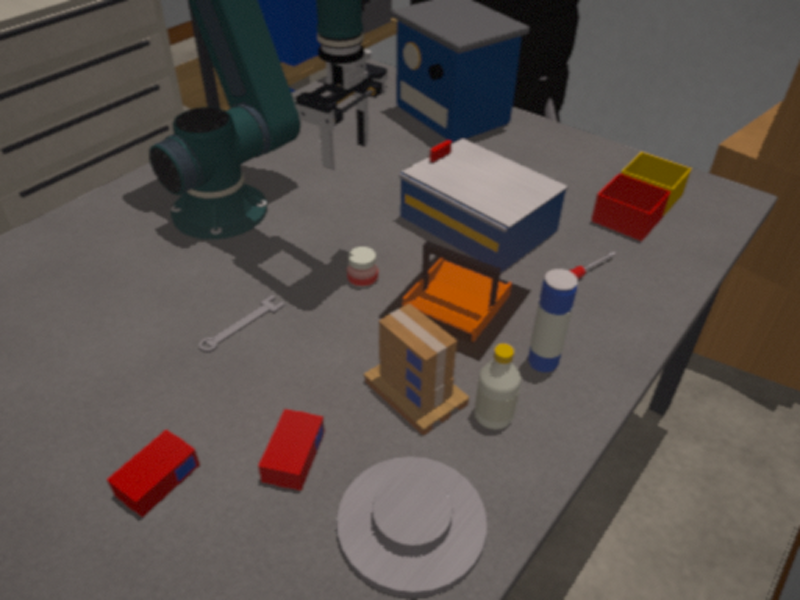

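The empty tray is back on the mat at (458,295), the cover is shut with its grip at (440,150), and the carton stack is flush at (416,360). The tools and bottles stand where they were and the robot is clear, so I'm handing in.

```bash
python3 -c "
from bench import robot
print(robot.close_job())"
```

```text
the job is handed in; nothing more can be done
None
```

I handed the job in at about 55 s of the 210 s: all six nuts are in the hopper with the cover shut, the empty tray is back centred on the mat after being knocked aside once, both loose cartons are stacked flush on the column, and the tools and bottles were left alone. The hand-in gave no verdict; this is from the last camera measurements.

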